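# Change paint colours at the push-pull bottle stand

### The job

I am done with the blue paint and want the yellow next. In the bottle stand, press the blue bottle's push-pull cap fully home so that it does not dry out, and pull the yellow bottle's cap up to its stop so that it is open. Leave the red bottle's cap as it is, do not disturb the other things on the table, and let go of everything at the end.

Things in the scene. Friction and masses are not known exactly. Their poses are not given: they have to be found in the camera images.
- bottle_stand: fixed light-wood bottle stand, base 138x360x12 mm. Origin on the table straight below the closed caps' tops, mid-row; z up, y left along the row, x away from the robot. Bottles at y -105, 0, +105 mm, in an order that differs from run to run, lean 40 degrees from vertical towards the robot (-x). Closed cap tops: x 0, z 129 mm. Cheeks and posts at y +-165 mm, behind x 39 mm.
- shelf_edge (a point): middle of the front lower edge of the stand's 12 mm thick, 360 mm wide shelf, 250 mm above the table; it reaches from here 126 mm back (+x), with paint tubes on it. It covers the caps from above, so a gripper pointing straight down cannot get at them; a tool tilted to lie along the bottle's axis can.
- blue_cap (a joint): push-pull cap of the blue bottle: a ribbed blue cylinder 28 mm in diameter and 30 mm tall, captive on the white spout. Value in m along the bottle's axis: 0 = pressed fully home (closed), 0.022 = pulled up to its stop (open, white spout showing under it). It slides with about 5 N of friction and stays wherever it is left. Starts more or less open, between 0.013 and 0.022.
- blue_cap_top (a point): centre of the flat top of the blue cap (moves with it). z axis: the bottle's axis, up out of the cap; y: level, along the row; x: up and away from the robot. The cap's side runs 30 mm from here down -z, radius 14 mm; under the closed cap come a white collar of radius 12.5 mm, then the shoulder, which widens from 7 mm below the cap to radius 24 mm at 25 mm below it.
- yellow_cap (a joint): push-pull cap of the yellow bottle: a ribbed yellow cylinder 28 mm in diameter and 30 mm tall, captive on the white spout. Value in m along the bottle's axis: 0 = pressed fully home (closed), 0.022 = pulled up to its stop (open, white spout showing under it). It slides with about 5 N of friction and stays wherever it is left. Starts closed or nearly so, 0 to 0.002.
- yellow_cap_top (a point): centre of the flat top of the yellow cap (moves with it). z axis: the bottle's axis, up out of the cap; y: level, along the row; x: up and away from the robot. The cap's side runs 30 mm from here down -z, radius 14 mm; under the closed cap come a white collar of radius 12.5 mm, then the shoulder, which widens from 7 mm below the cap to radius 24 mm at 25 mm below it.
- red_cap (a joint): push-pull cap of the red bottle: a ribbed red cylinder 28 mm in diameter and 30 mm tall, captive on the white spout. Value in m along the bottle's axis: 0 = pressed fully home (closed), 0.022 = pulled up to its stop (open, white spout showing under it). It slides with about 5 N of friction and stays wherever it is left. Starts anywhere; it is to stay as found.
- red_cap_top (a point): centre of the flat top of the red cap (moves with it). z axis: the bottle's axis, up out of the cap; y: level, along the row; x: up and away from the robot. The cap's side runs 30 mm from here down -z, radius 14 mm; under the closed cap come a white collar of radius 12.5 mm, then the shoulder, which widens from 7 mm below the cap to radius 24 mm at 25 mm below it.
- masking_tape: loose roll of cream masking tape lying flat, 96 mm across, 25 mm high; origin under its centre
- wood_letter: loose brown wooden printing block with a raised black letter, 40x27x27 mm; origin under its centre
- green_tube: loose paint tube with a green band, 36x113x23 mm, lying near the front edge of the table; origin under its centre, long axis y
- eraser: loose two-tone eraser, 21x46x12 mm; origin under its centre

How it is judged:
By the outcome, as a careful person would: the job done as asked, in the order asked, and still so for the second after the job is handed in, with the robot touching nothing.
It also fails if it takes over 42 s, if anything falls off the work surface, if the arm or the gripper's body presses on something with over 40 N, if the wrist force passes 120 N, or if a joint passes its speed limit or range.

### The arm

A 6-joint arm with a two-finger parallel gripper is mounted at the origin on a cart in front of the work surface, level with it; the furniture and walls round the work are solid. World frame = base frame: x ahead of the robot, y to its left, z up, the work surface at z = 0. Lengths are in m, angles in degrees, forces in N, time in s.
With the tool pointing down it reaches from about 0.4 to 0.825 m from the base axis. Payload 7 kg.
Tool frame: the origin (TCP) lies on the front face of the gripper's body, between the roots of the fingers; the fingertips stand 66 mm ahead of it and the grasp point (between the pads) lies 47 mm ahead of it; z points along the fingers, y is the line along which they close (so a half turn about z gives the same grasp; the last joint's range is limited). The gripper opens to 88 mm and grips with 3 to 60 N. Pads are 19 mm wide; open, the fingers measure 130 mm over their backs; the gripper's body (78 mm by 193 mm) begins 47 mm behind the grasp point.
Start: joints at [83.658, 20.546, 0.682, 0, -70.136, -16.507], TCP at [0.262, 0.622, 0.292] pointing down, gripper open.
Joint ranges: [-176.03, 176.03], [-82.01, 121.73], [-58.28, 71.71], [-173.87, 95.51], [-174.79, -0.11], [-173.66, 173.66]. Speed limits (degrees/s): [136.94, 136.94, 172.46, 180, 180, 180].

### API

Orientations are given as [roll, pitch, yaw] about the fixed x, y, z axes, in that order (R = Rz(yaw) Ry(pitch) Rx(roll)).
In Python, from plant import ctrl gives the robot as it stands.
- The arm moves only by the tool send_rows, never from a script. Its argument "deltas" is a list of rows, each a list of 2 entries, a list of its own where there are three numbers: the shift along the tool's x, y, z each as a share of 800 mm, from -1 to 1, then the turn about the tool's z as a share of 90 degrees, from -1 to 1. A call has exactly 5 rows; each row is the pose to reach, as a shift and turn from the pose commanded when the call began, along the tool's axes at that moment; what a row does not reach only later rows make up. A row lasts 1/12 s, in which the tool goes at most 41.7 mm and 7.16 degrees, less where a joint would pass 70% of its speed; a pose out of reach is approached as far as the arm can. A call with a number of a shift or a turn outside -1 to 1 is refused whole. A call with a gripper value outside its range is refused whole. "gripper" is the opening, from 0 (shut) to 1 (fully open), set as the call begins (left out, the last holds). The fingers move at their own pace and stop on an object; the grip force is fixed at half the most. Time passes only in rows, so rows that repeat a pose let the fingers close, or fill a call up. It gives the time, the measured TCP pose, the force, the opening and the grip force at its end, in the units of the state.
- ctrl.get_obs(): the state, without advancing time (a new reading comes with each control period).
- ctrl.snapshot(name): name is "side" or "top"; returns a dict with "color" (420x560x3 uint8, red, green, blue), "vertical_fov" (degrees; the focal length in pixels is half the picture's height over the tangent of half this angle, whatever the lens; pixels are square), "cx", "cy" (the principal point, pixels), "k1" (the pictures are not rectified: a ray, as slopes to the right and down, at radius r is drawn at 1 + k1 r^2 times it, then the intrinsics apply), "rvec" (rotation vector, rad) and "tvec" (3), from world to camera coordinates, as OpenCV has them. Camera axes: x right, y down, z forward; pixel columns grow to the right and rows downward; lengths in m; the calibration is good to about 2 mm. A picture is of the moment at which its call begins. There is no depth.
- ctrl.close_job(): hands the job in; it is judged then, once.
Trained networks look in a picture, given as the dict that the camera call returned (one of the last four; its "shot" number tells which), for a name from the list of things; names that differ only in an ending like _2 or _b are one class to them, and where a whole thing is asked for, a point or a joint stands for the part that bears it (a point fixed in the world has none). Each returns a list of dicts, best first, with "conf" (0 to 1); they miss things now and then, are a little off and sometimes report something else, mostly with a low value. They report only what shows in the picture. A call takes as long as a camera call.
- ctrl.boxes_of(picture, thing): "xy" ([column, row] as shares, 0 to 1, of the picture: columns of its width, rows of its height, amid what is visible of it).
- ctrl.cut_out(picture, thing): "pixels" (420x560 bool, what is visible of it) and "xy" ([column, row] as shares, 0 to 1, of the picture: columns of its width, rows of its height, amid what is visible of it).
The state is a dict: "clock": time; "joint_pos": joint angles; "qvel": joint speeds; "tau": joint torques, N m; "tool_pos": TCP position; "orientation": TCP orientation; "force": force on the tool from outside, world axes, zero at the start; "moment": the same for the moment, N m; "opening": finger opening in m; "gripper_force": force on a finger pad.
Only numpy, scipy, OpenCV 4.12 (cv2) and the standard library are available. Lean on these libraries where they do the work, as an engineer would, in place of code of your own. Each camera call takes 0.05 s, during which the arm holds its last target. There are 200 camera calls.

## Working session

There is one attempt and no reset: what is moved stays moved. The work goes in short steps, Python scripts to look and compute and a tool call to move; the robot and the scene stay as the last step left them, time stands still between calls to the robot, and variables do not carry over. Pictures are saved under pics/ and viewed, at most 10 in all, crops included, and the job is handed in when it is done.

Besides the shell and the picture viewer there is one more tool, called after "Call:" by a JSON object that holds its "name" and its "arguments", one argument or row to a line. send_rows: Moves the arm, as the interface text tells. Shift numbers are shares of 800 mm and turn numbers shares of 90 degrees, none past 1 either way. Its arguments: {"type":"object","properties":{"deltas":{"type":"array","items":{"type":"array"}},"gripper":{"type":"number"}},"required":["deltas"]}

```bash
mkdir -p pics; ls
cat > h.py <<'E'
import numpy as np, cv2
from scipy.spatial.transform import Rotation as Ro
from plant import ctrl
def K(p):
    f=p["color"].shape[0]/2/np.tan(np.radians(p["vertical_fov"])/2); return f,p["cx"],p["cy"]
def ray(p,xy):  # pixel->world origin, direction
    f,cx,cy=K(p); d=np.array([(xy[0]-cx)/f,(xy[1]-cy)/f]); u=d.copy()
    for _ in range(30): u=d/(1+p["k1"]*(u@u))
    R=cv2.Rodrigues(np.array(p["rvec"],float))[0]; t=np.array(p["tvec"],float).ravel()
    v=R.T@np.array([u[0],u[1],1]); return -R.T@t, v/np.linalg.norm(v)
def proj(p,X):
    f,cx,cy=K(p); R=cv2.Rodrigues(np.array(p["rvec"],float))[0]; c=np.atleast_2d(X)@R.T+np.array(p["tvec"]).ravel()
    u=c[:,:2]/c[:,2:]; u=u*(1+p["k1"]*(u**2).sum(1,keepdims=True)); return u*f+[cx,cy]
def tri(rs):
    A=sum(np.eye(3)-np.outer(d,d) for o,d in rs); b=sum((np.eye(3)-np.outer(d,d))@o for o,d in rs); X=np.linalg.solve(A,b)
    return X,[np.linalg.norm((np.eye(3)-np.outer(d,d))@(X-o)) for o,d in rs]
def save(p,n,crop=None,s=1):
    im=p["color"][...,::-1]
    if crop: im=im[crop[1]:crop[3],crop[0]:crop[2]]
    cv2.imwrite("pics/"+n,cv2.resize(im,None,fx=s,fy=s,interpolation=cv2.INTER_CUBIC))
E
python3 - <<'E'
from h import *
P={n:ctrl.snapshot(n) for n in("side","top")}
for n,p in P.items():
    save(p,n+"0.png"); print(n,ray(p,(280,210)),p["vertical_fov"])
    for t in("blue_cap","yellow_cap","red_cap","bottle_stand","masking_tape","wood_letter","green_tube","eraser"):
        print(n,t,[(round(b["conf"],2),np.round(np.array(b["xy"])*[560,420],1)) for b in ctrl.cut_out(p,t)[:2]])
print(ctrl.get_obs())
E
```

```text
pics
side (array([1.45683135, 0.56758023, 0.87981493]), array([-0.72745015, -0.41375637, -0.54737733])) 50.38136569163923
side blue_cap []
side yellow_cap [(0.51, array([282.2, 230.4]))]
side red_cap [(0.64, array([390.9, 309.4])), (0.51, array([268. , 219.7]))]
side bottle_stand [(0.7, array([264.9, 207.2]))]
side masking_tape [(0.66, array([143.6, 219.1]))]
side wood_letter [(0.54, array([337.5, 251.5]))]
side green_tube [(0.48, array([282.5, 234.2]))]
side eraser []
top (array([-0.09058674, -0.06425463,  1.0870848 ]), array([ 0.53528608,  0.04715999, -0.84335327])) 56.592420240354464
top blue_cap []
top yellow_cap []
top red_cap []
top bottle_stand [(0.67, array([282.8, 187.7]))]
top masking_tape [(0.88, array([413.4, 212. ]))]
top wood_letter [(0.16, array([410.6, 213.2]))]
top green_tube [(0.69, array([276. , 257.4]))]
top eraser [(0.57, array([161.6, 206.4]))]
{'clock': 0.9, 'joint_pos': array([ 8.36575422e+01,  2.05459927e+01,  6.81093802e-01, -1.05785030e-03,
       -7.01373122e+01, -1.65078005e+01]), 'qvel': array([-0.06168914, -0.01577199,  0.04341334,  0.10807452, -0.04229168,
        0.05099908]), 'tau': array([-2.33638260e-03, -5.82353067e+01,  2.93289882e+01,  7.00170726e+00,
        1.25493261e-02, -3.85561441e-05]), 'tool_pos': array([0.26211054, 0.62198933, 0.29215548]), 'orientation': array([ 1.79997597e+02,  3.25613691e-04, -2.28506178e+01]), 'force': array([-0.61886517,  0.14413814, -0.06383535]), 'moment': array([ 0.00546075,  0.00591068, -0.02033801]), 'gripper_force': 0.0, 'opening': 0.08762439583443844}
```

View pics/side0.png

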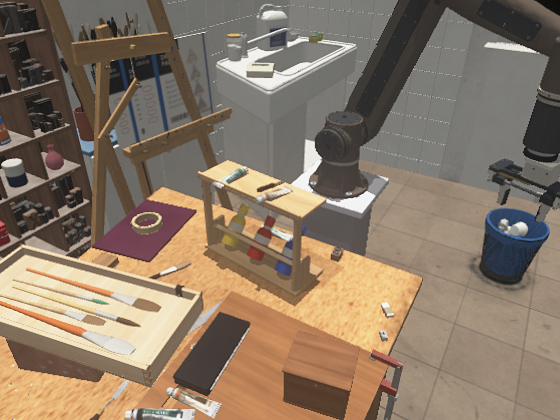

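View pics/top0.png

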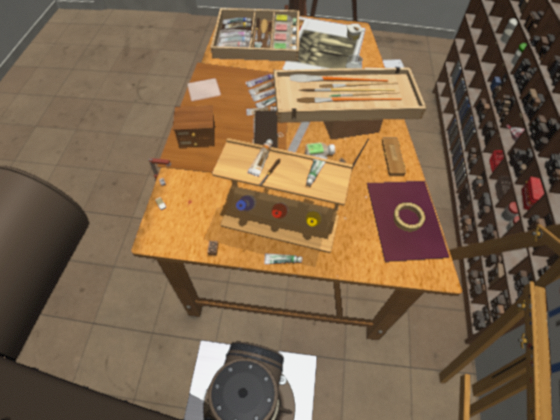

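Run:
```python
from h import *
p=ctrl.snapshot("top"); save(p,"t1.png",(205,135,361,252),5)
import pickle; pickle.dump(p,open("top.pkl","wb"))
for uv,z in(((244,204),.14),((278,212),.14),((313,222),.14),((213,177),.256),((348,199),.256)):
    o,d=ray(p,uv); print(uv,np.round(o+d*(z-o[2])/d[2],3))
```

```text
(244, 204) [0.517 0.095 0.14 ]
(278, 212) [ 0.503 -0.006  0.14 ]
(313, 222) [ 0.483 -0.109  0.14 ]
(213, 177) [0.516 0.172 0.256]
(348, 199) [ 0.494 -0.188  0.256]
```

View pics/t1.png

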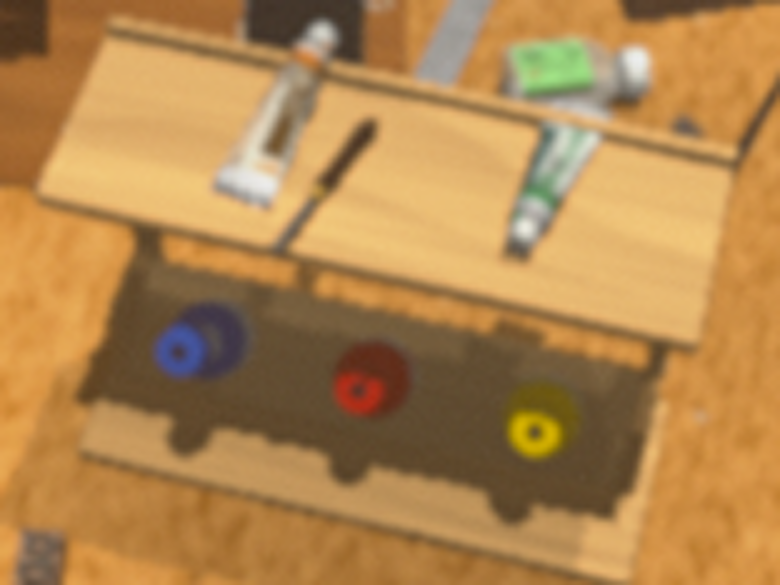

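```bash
cat > fit.py <<'E'
from h import *
import pickle
from scipy.optimize import least_squares
p=pickle.load(open("top.pkl","rb"))
C=lambda u,v:(205+u/5,135+v/5)
obs=np.array([C(180,351),C(359,392),C(535,432),C(40,193),C(695,347),C(112,18),C(738,160),C(82,455),C(630,580)])
s,c=np.sin(np.radians(40)),np.cos(np.radians(40))
def model(q):
    x,y,w,e,b,v0,v1,v2=q
    cap=lambda Y,v:[-s*v,Y,.129+c*v]
    L=np.array([cap(.105,v0),cap(0,v1),cap(-.105,v2),[e,.18,.262],[e,-.18,.262],[e+.126,.18,.262],[e+.126,-.18,.262],[b,.18,.012],[b,-.18,.012]])
    return Ro.from_euler("z",w).apply(L)+[x,y,0]
r=least_squares(lambda q:np.r_[(proj(p,model(q))-obs).ravel(),(q[5:]-[.0175,.011,.001])/[.004,.01,.001]],[.5,0,-.1,0,-.05,.017,.01,0],x_scale=.01)
print(np.round(r.x,4),"yaw",np.degrees(r.x[2])); print(np.round((proj(p,model(r.x))-obs),1))
print(np.round(model(r.x),3))
E
python3 fit.py
```

```text
[ 0.5064 -0.0033 -0.1371 -0.0078 -0.0202  0.0175  0.0096  0.001 ] yaw -7.857173497688823
[[ 0.   0.1]
 [-0.3 -0.1]
 [ 0.3 -0. ]
 [-1.1 -0.2]
 [ 1.2 -0.5]
 [ 0.1  1. ]
 [ 0.4 -0.3]
 [-1.1 -1.4]
 [ 0.2  1. ]]
[[ 0.51   0.102  0.142]
 [ 0.5   -0.002  0.136]
 [ 0.491 -0.107  0.13 ]
 [ 0.523  0.176  0.262]
 [ 0.474 -0.181  0.262]
 [ 0.648  0.159  0.262]
 [ 0.599 -0.198  0.262]
 [ 0.511  0.178  0.012]
 [ 0.462 -0.179  0.012]]
```

Call:
{"name": "send_rows", "arguments": {
  "deltas": [
    [[0,-0.05,0],0],
    [[0,-0.1,0],0],
    [[0,-0.15,0],0],
    [[0,-0.2,0],0],
    [[0,-0.25,0],0]
  ]
}}

```text
clock: 1.37
tool_pos: [0.3405, 0.8076, 0.2925]
orientation: [-180.0, 0.0, -22.8]
force: [0.5, 2.2, 0.6]
opening: 0.0877
gripper_force: 0.0
```

Call:
{"name": "send_rows", "arguments": {
  "deltas": [
    [[0,-0.05,0],0],
    [[0,-0.1,0],0],
    [[0,-0.15,0],0],
    [[0,-0.2,0],0],
    [[0,-0.25,0],0]
  ]
}}

```text
clock: 1.78
tool_pos: [0.3904, 0.9245, 0.2597]
orientation: [-179.6, -0.4, -22.9]
force: [-0.9, 1.2, -6.8]
opening: 0.0877
gripper_force: 0.0
```

Run:
```python
from h import *
o=ctrl.get_obs()
for k in("clock","joint_pos","tool_pos","orientation","force"): print(k,np.round(o[k],3))
```

```text
clock 1.783
joint_pos [ 78.276  61.054  71.06    0.479 -99.67  -11.064]
tool_pos [0.39  0.925 0.26 ]
orientation [-179.58    -0.399  -22.871]
force [-0.853  1.226 -6.825]
```

Call:
{"name": "send_rows", "arguments": {
  "deltas": [
    [[0,-0.9,0],0],
    [[0,-0.9,0],0],
    [[0,-0.9,0],0],
    [[0,-0.9,0],0],
    [[0,-0.9,0],0]
  ]
}}

```text
clock: 2.2
tool_pos: [0.4014, 0.9553, 0.2289]
orientation: [-175.9, -0.4, -22.9]
force: [-0.5, -0.2, -0.7]
opening: 0.0875
gripper_force: 0.0
```

Run:
```python
from h import *
o=ctrl.get_obs()
for k in("clock","joint_pos","tool_pos","orientation","force"): print(k,np.round(o[k],3))
```

```text
clock 2.2
joint_pos [ 78.225  63.302  71.684   1.153 -94.419 -10.942]
tool_pos [0.401 0.955 0.229]
orientation [-175.892   -0.368  -22.859]
force [-0.535 -0.165 -0.706]
```

Call:
{"name": "send_rows", "arguments": {
  "deltas": [
    [[0.03,0.04,-0.02],0],
    [[0.06,0.08,-0.04],0],
    [[0.09,0.12,-0.06],0],
    [[0.12,0.16,-0.08],0],
    [[0.14,0.2,-0.1],0]
  ]
}}

```text
clock: 2.62
tool_pos: [0.4395, 0.7705, 0.294]
orientation: [-175.9, -0.4, -22.9]
force: [0.2, 0.2, 0.4]
opening: 0.0879
gripper_force: 0.0
```

Call:
{"name": "send_rows", "arguments": {
  "deltas": [
    [[0.03,0.038,-0.014],0],
    [[0.06,0.076,-0.028],0],
    [[0.09,0.114,-0.042],0],
    [[0.12,0.152,-0.056],0],
    [[0.15,0.19,-0.07],0]
  ]
}}

```text
clock: 3.03
tool_pos: [0.4885, 0.5808, 0.3406]
orientation: [-175.8, -0.4, -22.9]
force: [1.1, -0.3, -0.3]
opening: 0.0877
gripper_force: 0.0
```

Call:
{"name": "send_rows", "arguments": {
  "deltas": [
    [[0.03,0.038,-0.014],0],
    [[0.06,0.076,-0.028],0],
    [[0.09,0.114,-0.042],0],
    [[0.12,0.152,-0.056],0],
    [[0.15,0.19,-0.07],0]
  ]
}}

```text
clock: 3.45
tool_pos: [0.5382, 0.391, 0.3865]
orientation: [-175.8, -0.4, -22.9]
force: [1.2, 0.4, 0.2]
opening: 0.0875
gripper_force: 0.0
```

Call:
{"name": "send_rows", "arguments": {
  "deltas": [
    [[0.03,0.038,-0.014],0],
    [[0.06,0.076,-0.028],0],
    [[0.09,0.114,-0.042],0],
    [[0.12,0.152,-0.056],0],
    [[0.15,0.19,-0.07],0]
  ]
}}

```text
clock: 3.87
tool_pos: [0.5879, 0.2012, 0.4325]
orientation: [-175.8, -0.5, -22.9]
force: [0.5, 0.8, -0.4]
opening: 0.0875
gripper_force: 0.0
```

Call:
{"name": "send_rows", "arguments": {
  "deltas": [
    [[0.03,0.038,-0.014],0],
    [[0.06,0.076,-0.028],0],
    [[0.09,0.114,-0.042],0],
    [[0.12,0.152,-0.056],0],
    [[0.15,0.19,-0.07],0]
  ]
}}

```text
clock: 4.28
tool_pos: [0.6376, 0.0114, 0.4785]
orientation: [-175.8, -0.5, -22.8]
force: [0.8, 1.2, -0.3]
opening: 0.0879
gripper_force: 0.0
```

Call:
{"name": "send_rows", "arguments": {
  "deltas": [
    [[0.03,0.038,-0.014],0],
    [[0.06,0.076,-0.028],0],
    [[0.09,0.114,-0.042],0],
    [[0.12,0.152,-0.056],0],
    [[0.15,0.19,-0.07],0]
  ]
}}

```text
clock: 4.7
tool_pos: [0.6874, -0.1784, 0.5244]
orientation: [-175.9, -0.5, -22.9]
force: [1.3, 0.3, 1.5]
opening: 0.0879
gripper_force: 0.0
```

```bash
cat > st.py <<'E'
from h import *
o=ctrl.get_obs()
for k in("clock","joint_pos","tool_pos","orientation"): print(k,np.round(o[k],3))
R=Ro.from_euler("xyz",o["orientation"],degrees=True).as_matrix(); d=R[:,2]
print("R\n",R.round(3),"tilt",np.degrees(np.arccos(-d[2])).round(2),"az",np.degrees(np.arctan2(d[1],d[0])).round(1))
E
python3 st.py
```

```text
clock 4.7
joint_pos [ -0.558  21.528  32.669  -3.659 -99.088  67.08 ]
tool_pos [ 0.687 -0.178  0.524]
orientation [-175.886   -0.51   -22.854]
R
 [[ 0.921 -0.387  0.036]
 [-0.388 -0.919  0.063]
 [ 0.009 -0.072 -0.997]] tilt 4.15 az 60.1
```

Call:
{"name": "send_rows", "arguments": {
  "deltas": [
    [[0.02,0.043,-0.003],0],
    [[0.04,0.086,-0.006],0],
    [[0.06,0.13,-0.009],0],
    [[0.085,0.172,-0.012],0],
    [[0.105,0.215,-0.015],0]
  ]
}}

```text
clock: 5.12
tool_pos: [0.6978, -0.3697, 0.524]
orientation: [-175.9, -0.5, -22.9]
force: [0.6, -0.2, -0.2]
opening: 0.0873
gripper_force: 0.0
```

Call:
{"name": "send_rows", "arguments": {
  "deltas": [
    [[0.9,-0.16,-0.25],0],
    [[0.9,-0.16,-0.25],0],
    [[0.9,-0.16,-0.25],0],
    [[0.9,-0.16,-0.25],0],
    [[0.9,-0.16,-0.25],0]
  ]
}}

```text
clock: 5.53
tool_pos: [0.794, -0.37, 0.5119]
orientation: [-176.2, -2.2, -23.0]
force: [0.3, -0.1, 0.3]
opening: 0.0875
gripper_force: 0.0
```

```bash
python3 st.py
```

```text
clock 5.533
joint_pos [ -13.609   44.829   71.637   -3.742 -113.974   79.102]
tool_pos [ 0.794 -0.37   0.512]
orientation [-176.173   -2.195  -22.974]
R
 [[ 0.92  -0.387  0.061]
 [-0.39  -0.92   0.047]
 [ 0.038 -0.067 -0.997]] tilt 4.41 az 37.2
```

Call:
{"name": "send_rows", "arguments": {
  "deltas": [
    [[0.9,-0.16,-0.25],0],
    [[0.9,-0.16,-0.25],0],
    [[0.9,-0.16,-0.25],0],
    [[0.9,-0.16,-0.25],0],
    [[0.9,-0.16,-0.25],0]
  ]
}}

```text
clock: 5.95
tool_pos: [0.8402, -0.3522, 0.4803]
orientation: [-176.3, -4.3, -23.1]
force: [0.3, 0.0, 0.0]
opening: 0.0878
gripper_force: 0.0
```

```bash
python3 st.py
```

```text
clock 5.95
joint_pos [ -11.565   47.161   71.664   -2.911 -109.575   77.522]
tool_pos [ 0.84  -0.352  0.48 ]
orientation [-176.334   -4.259  -23.085]
R
 [[ 0.917 -0.387  0.093]
 [-0.391 -0.92   0.03 ]
 [ 0.074 -0.064 -0.995]] tilt 5.62 az 17.7
```

Call:
{"name": "send_rows", "arguments": {
  "deltas": [
    [[0.94,-0.18,-0.64],0],
    [[0.94,-0.18,-0.64],0],
    [[0.94,-0.18,-0.64],0],
    [[0.94,-0.18,-0.64],0],
    [[0.94,-0.18,-0.64],0]
  ]
}}

```text
clock: 6.37
tool_pos: [0.8475, -0.3297, 0.5021]
orientation: [-176.5, -6.3, -23.2]
force: [-0.4, -0.3, 1.1]
opening: 0.0875
gripper_force: 0.0
```

```bash
python3 st.py
```

```text
clock 6.367
joint_pos [  -9.773   45.968   71.7     -2.06  -108.735   75.937]
tool_pos [ 0.847 -0.33   0.502]
orientation [-176.478   -6.343  -23.25 ]
R
 [[ 0.913 -0.388  0.126]
 [-0.392 -0.92   0.013]
 [ 0.11  -0.061 -0.992]] tilt 7.25 az 5.9
```

Call:
{"name": "send_rows", "arguments": {
  "deltas": [
    [[0.95,-0.04,-0.43],0],
    [[0.95,-0.04,-0.43],0],
    [[0.95,-0.04,-0.43],0],
    [[0.95,-0.04,-0.43],0],
    [[0.95,-0.04,-0.43],0]
  ]
}}

```text
clock: 6.78
tool_pos: [0.8619, -0.3344, 0.4971]
orientation: [-176.6, -8.3, -23.4]
force: [-0.4, -0.3, 0.0]
opening: 0.0876
gripper_force: 0.0
```

Call:
{"name": "send_rows", "arguments": {
  "deltas": [
    [[0.95,-0.04,-0.43],0],
    [[0.95,-0.04,-0.43],0],
    [[0.95,-0.04,-0.43],0],
    [[0.95,-0.04,-0.43],0],
    [[0.95,-0.04,-0.43],0]
  ]
}}

```text
clock: 7.2
tool_pos: [0.8724, -0.3372, 0.5009]
orientation: [-176.7, -10.4, -23.5]
force: [-0.3, -0.4, -0.3]
opening: 0.0876
gripper_force: 0.0
```

Call:
{"name": "send_rows", "arguments": {
  "deltas": [
    [[0.95,-0.04,-0.43],0],
    [[0.95,-0.04,-0.43],0],
    [[0.95,-0.04,-0.43],0],
    [[0.95,-0.04,-0.43],0],
    [[0.95,-0.04,-0.43],0]
  ]
}}

```text
clock: 7.62
tool_pos: [0.8798, -0.339, 0.5098]
orientation: [-176.8, -12.6, -23.6]
force: [0.7, -0.4, -0.1]
opening: 0.0877
gripper_force: 0.0
```

```bash
python3 st.py
```

```text
clock 7.617
joint_pos [-9.33100e+00  4.62140e+01  7.16510e+01  1.70000e-02 -1.02456e+02
  7.60690e+01]
tool_pos [ 0.88  -0.339  0.51 ]
orientation [-176.839  -12.596  -23.616]
R
 [[ 0.894 -0.389  0.222]
 [-0.391 -0.92  -0.037]
 [ 0.218 -0.054 -0.974]] tilt 12.98 az -9.4
```

Call:
{"name": "send_rows", "arguments": {
  "deltas": [
    [[0.9,-0.37,-0.3],0],
    [[0.9,-0.37,-0.3],0],
    [[0.9,-0.37,-0.3],0],
    [[0.9,-0.37,-0.3],0],
    [[0.9,-0.37,-0.3],0]
  ]
}}

```text
clock: 8.03
tool_pos: [0.9138, -0.2884, 0.5091]
orientation: [-176.8, -14.7, -23.7]
force: [-0.4, 0.1, 0.1]
opening: 0.0877
gripper_force: 0.0
```

Call:
{"name": "send_rows", "arguments": {
  "deltas": [
    [[0.9,-0.37,-0.3],0],
    [[0.9,-0.37,-0.3],0],
    [[0.9,-0.37,-0.3],0],
    [[0.9,-0.37,-0.3],0],
    [[0.9,-0.37,-0.3],0]
  ]
}}

```text
clock: 8.45
tool_pos: [0.9386, -0.2459, 0.5138]
orientation: [-176.7, -16.9, -23.8]
force: [0.6, -0.8, -0.2]
opening: 0.0876
gripper_force: 0.0
```

```bash
python3 st.py
```

```text
clock 8.45
joint_pos [ -2.3    46.967  71.651   3.059 -97.714  69.807]
tool_pos [ 0.939 -0.246  0.514]
orientation [-176.687  -16.907  -23.848]
R
 [[ 0.875 -0.388  0.289]
 [-0.387 -0.92  -0.065]
 [ 0.291 -0.055 -0.955]] tilt 17.22 az -12.6
```

Call:
{"name": "send_rows", "arguments": {
  "deltas": [
    [[0,0,0],-0.07],
    [[0,0,0],-0.14],
    [[0,0,0],-0.21],
    [[0,0,0],-0.21],
    [[0,0,0],-0.21]
  ]
}}

```text
clock: 8.87
tool_pos: [0.9384, -0.2469, 0.5139]
orientation: [177.5, -17.1, -4.3]
force: [0.9, -0.6, 0.8]
opening: 0.0874
gripper_force: 0.0
```

Call:
{"name": "send_rows", "arguments": {
  "deltas": [
    [[0.9,0.0,-0.3],0],
    [[0.9,0.0,-0.3],0],
    [[0.9,0.0,-0.3],0],
    [[0.9,0.0,-0.3],0],
    [[0.9,0.0,-0.3],0]
  ]
}}

```text
clock: 9.28
tool_pos: [0.953, -0.218, 0.525]
orientation: [176.9, -19.2, -4.0]
force: [1.0, 0.2, 0.5]
opening: 0.0877
gripper_force: 0.0
```

```bash
python3 st.py
```

```text
clock 9.283
joint_pos [ -0.188  46.736  71.65    4.365 -95.927  86.817]
tool_pos [ 0.953 -0.218  0.525]
orientation [176.914 -19.206  -4.026]
R
 [[ 0.942 -0.088  0.324]
 [-0.066 -0.995 -0.077]
 [ 0.329  0.051 -0.943]] tilt 19.44 az -13.3
```

Call:
{"name": "send_rows", "arguments": {
  "deltas": [
    [[0.6,-0.74,-0.15],0],
    [[0.6,-0.74,-0.15],0],
    [[0.6,-0.74,-0.15],0],
    [[0.6,-0.74,-0.15],0],
    [[0.6,-0.74,-0.15],0]
  ]
}}

```text
clock: 9.7
tool_pos: [0.9861, -0.0585, 0.5262]
orientation: [176.7, -20.8, -3.9]
force: [0.3, 0.4, -0.6]
opening: 0.0877
gripper_force: 0.0
```

Call:
{"name": "send_rows", "arguments": {
  "deltas": [
    [[0.6,-0.74,-0.15],0],
    [[0.6,-0.74,-0.15],0],
    [[0.6,-0.74,-0.15],0],
    [[0.6,-0.74,-0.15],0],
    [[0.6,-0.74,-0.15],0]
  ]
}}

```text
clock: 10.12
tool_pos: [0.9988, 0.0825, 0.5194]
orientation: [176.8, -22.5, -3.8]
force: [0.8, 0.9, 0.0]
opening: 0.0873
gripper_force: 0.0
```

Call:
{"name": "send_rows", "arguments": {
  "deltas": [
    [[0.95,-0.1,-0.2],0],
    [[0.95,-0.1,-0.2],0],
    [[0.95,-0.1,-0.2],0],
    [[0.95,-0.1,-0.2],0],
    [[0.95,-0.1,-0.2],0]
  ]
}}

```text
clock: 10.53
tool_pos: [1.0098, 0.0757, 0.5271]
orientation: [176.8, -24.9, -3.7]
force: [-0.3, -0.6, -0.3]
opening: 0.0876
gripper_force: 0.0
```

```bash
python3 st.py
```

```text
clock 10.533
joint_pos [ 18.806  48.977  71.667  12.288 -90.665  69.281]
tool_pos [1.01  0.076 0.527]
orientation [176.784 -24.862  -3.746]
R
 [[ 0.905 -0.089  0.415]
 [-0.059 -0.995 -0.083]
 [ 0.42   0.051 -0.906]] tilt 25.06 az -11.4
```

Call:
{"name": "send_rows", "arguments": {
  "deltas": [
    [[0.95,-0.1,-0.2],0],
    [[0.95,-0.1,-0.2],0],
    [[0.95,-0.1,-0.2],0],
    [[0.95,-0.1,-0.2],0],
    [[0.95,-0.1,-0.2],0]
  ]
}}

```text
clock: 10.95
tool_pos: [1.0171, 0.0752, 0.5389]
orientation: [176.8, -27.1, -3.5]
force: [-0.3, 0.3, -0.2]
opening: 0.0876
gripper_force: 0.0
```

Call:
{"name": "send_rows", "arguments": {
  "deltas": [
    [[0.95,-0.1,-0.2],0],
    [[0.95,-0.1,-0.2],0],
    [[0.95,-0.1,-0.2],0],
    [[0.95,-0.1,-0.2],0],
    [[0.95,-0.1,-0.2],0]
  ]
}}

```text
clock: 11.37
tool_pos: [1.0213, 0.0751, 0.5553]
orientation: [176.8, -29.4, -3.4]
force: [-0.1, 0.5, -0.4]
opening: 0.0875
gripper_force: 0.0
```

Call:
{"name": "send_rows", "arguments": {
  "deltas": [
    [[0.95,-0.1,-0.2],0],
    [[0.95,-0.1,-0.2],0],
    [[0.95,-0.1,-0.2],0],
    [[0.95,-0.1,-0.2],0],
    [[0.95,-0.1,-0.2],0]
  ]
}}

```text
clock: 11.78
tool_pos: [1.0223, 0.0755, 0.5758]
orientation: [176.8, -31.8, -3.2]
force: [0.6, 0.2, -0.0]
opening: 0.0875
gripper_force: 0.0
```

Call:
{"name": "send_rows", "arguments": {
  "deltas": [
    [[0.95,-0.1,-0.2],0],
    [[0.95,-0.1,-0.2],0],
    [[0.95,-0.1,-0.2],0],
    [[0.95,-0.1,-0.2],0],
    [[0.95,-0.1,-0.2],0]
  ]
}}

```text
clock: 12.2
tool_pos: [1.0207, 0.0765, 0.5994]
orientation: [176.8, -34.1, -3.1]
force: [0.0, -0.0, 0.2]
opening: 0.088
gripper_force: 0.0
```

```bash
python3 st.py
```

```text
clock 12.2
joint_pos [ 19.458  46.4    71.66   15.478 -84.542  69.286]
tool_pos [1.021 0.077 0.599]
orientation [176.805 -34.073  -3.053]
R
 [[ 0.827 -0.084  0.556]
 [-0.044 -0.995 -0.085]
 [ 0.56   0.046 -0.827]] tilt 34.2 az -8.7
```

Call:
{"name": "send_rows", "arguments": {
  "deltas": [
    [[0.95,-0.1,-0.2],0],
    [[0.95,-0.1,-0.2],0],
    [[0.95,-0.1,-0.2],0],
    [[0.95,-0.1,-0.2],0],
    [[0.95,-0.1,-0.2],0]
  ]
}}

```text
clock: 12.62
tool_pos: [1.0163, 0.0782, 0.6257]
orientation: [176.8, -36.4, -2.9]
force: [0.1, -0.6, -0.3]
opening: 0.0874
gripper_force: 0.0
```

Call:
{"name": "send_rows", "arguments": {
  "deltas": [
    [[0.95,-0.1,-0.2],0],
    [[0.95,-0.1,-0.2],0],
    [[0.95,-0.1,-0.2],0],
    [[0.95,-0.1,-0.2],0],
    [[0.95,-0.1,-0.2],0]
  ]
}}

```text
clock: 13.03
tool_pos: [1.0095, 0.0805, 0.6544]
orientation: [176.8, -38.7, -2.7]
force: [1.0, 0.3, 0.6]
opening: 0.0874
gripper_force: 0.0
```

```bash
cat > goal.py <<'E'
# goal.py X Y Z world -> shares in tool axes from present pose
from st import *
import sys
g=np.array([float(a) for a in sys.argv[1:4]])-o["tool_pos"]
t=R.T@g; print("tool shift mm",(t*1000).round(1),"shares",(t/.8).round(4),"calls",np.linalg.norm(t)/.2085)
E
python3 goal.py .36 .05 .36
```

```text
clock 13.033
joint_pos [ 20.363  43.996  71.664  17.428 -82.664  69.017]
tool_pos [1.009 0.08  0.654]
orientation [176.758 -38.736  -2.73 ]
R
 [[ 0.779 -0.083  0.621]
 [-0.037 -0.996 -0.086]
 [ 0.626  0.044 -0.779]] tilt 38.85 az -7.9
tool shift mm [-689.1   71.2 -171.6] shares [-0.8614  0.089  -0.2145] calls 3.4232672667056527
```

Call:
{"name": "send_rows", "arguments": {
  "deltas": [
    [[-0.043,0,-0.011],0],
    [[-0.086,0,-0.022],0],
    [[-0.13,0,-0.033],0],
    [[-0.173,0,-0.044],0],
    [[-0.216,0,-0.055],0]
  ],
  "gripper": 0
}}

```text
clock: 13.45
tool_pos: [0.8825, 0.0886, 0.5957]
orientation: [176.8, -38.7, -2.7]
force: [0.8, 1.6, 1.4]
opening: 0.0601
gripper_force: 0.0
```

Call:
{"name": "send_rows", "arguments": {
  "deltas": [
    [[-0.043,0,-0.011],0],
    [[-0.086,0,-0.022],0],
    [[-0.13,0,-0.033],0],
    [[-0.173,0,-0.044],0],
    [[-0.216,0,-0.055],0]
  ]
}}

```text
clock: 13.87
tool_pos: [0.7197, 0.0987, 0.5227]
orientation: [176.8, -38.8, -2.7]
force: [-0.9, 0.1, 0.2]
opening: 0.0266
gripper_force: 0.0
```

Call:
{"name": "send_rows", "arguments": {
  "deltas": [
    [[-0.043,0,-0.011],0],
    [[-0.086,0,-0.022],0],
    [[-0.13,0,-0.033],0],
    [[-0.173,0,-0.044],0],
    [[-0.216,0,-0.055],0]
  ]
}}

```text
clock: 14.28
tool_pos: [0.5581, 0.1086, 0.4488]
orientation: [176.8, -38.8, -2.8]
force: [-0.0, 0.4, 0.6]
opening: 0.0009
gripper_force: 0.0
```

Call:
{"name": "send_rows", "arguments": {
  "deltas": [
    [[-0.043,0,-0.011],0],
    [[-0.086,0,-0.022],0],
    [[-0.13,0,-0.033],0.045],
    [[-0.173,0,-0.044],0.045],
    [[-0.216,0,-0.055],0.045]
  ]
}}

```text
clock: 14.7
tool_pos: [0.3971, 0.1179, 0.3751]
orientation: [-179.9, -38.9, -8.1]
force: [-2.0, 1.7, 0.5]
opening: 0.0005
gripper_force: 0.0
```

```bash
python3 goal.py .406 .1165 .267
python3 - <<'E'
from h import *
for n in("side","top"):
    p=ctrl.snapshot(n)
    save(p,n+"2.png",(190,130,360,300) if n=="side" else (205,135,361,290),4.5 if n=="side" else 3.8)
    import pickle; pickle.dump(p,open(n+"2.pkl","wb"))
E
```

```text
clock 14.7
joint_pos [ 67.671 -25.227 -56.829  46.317 -57.267 -11.419]
tool_pos [0.397 0.118 0.375]
orientation [-179.879  -38.906   -8.13 ]
R
 [[ 0.77  -0.14   0.622]
 [-0.11  -0.99  -0.087]
 [ 0.628 -0.002 -0.778]] tilt 38.91 az -7.9
tool shift mm [-60.9   0.3  89.8] shares [-0.0761  0.0004  0.1122] calls 0.5202138420171162
```

View pics/side2.png

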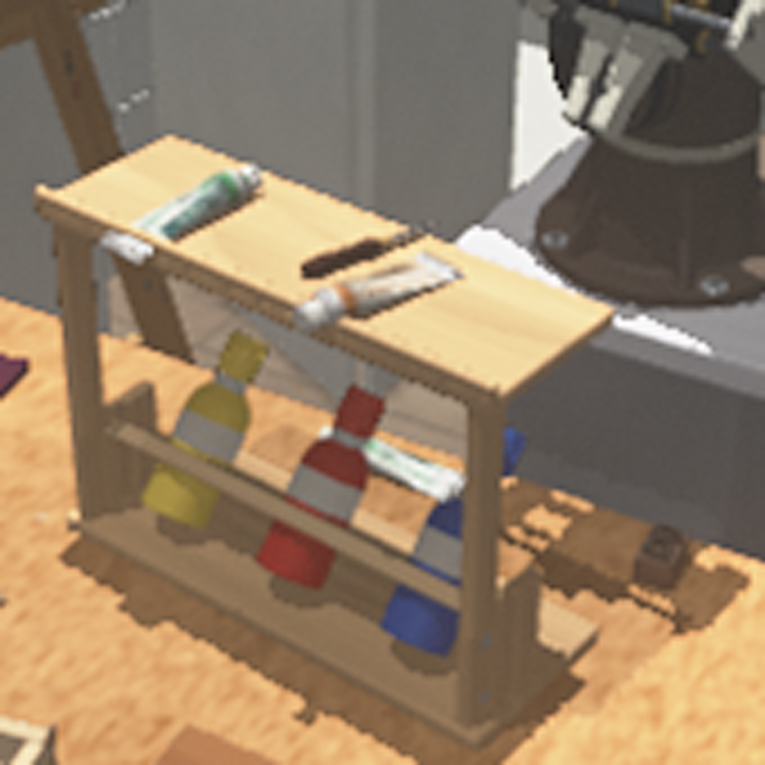

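View pics/top2.png

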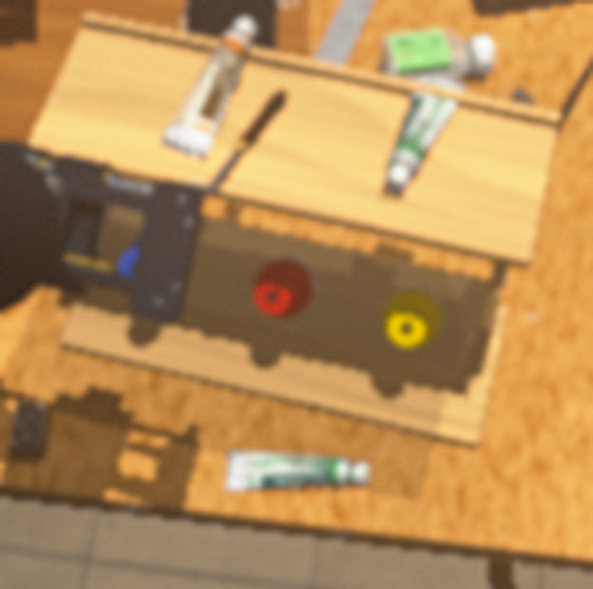

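```bash
cat > fit2.py <<'E'
from fit import *
q2=pickle.load(open("side2.pkl","rb"))
S=lambda u,v:(190+u/4.5,130+v/4.5)
o2=np.array([S(251,338),S(366,390),S(38,188),S(172,137),S(612,313),S(497,388)])
idx=[2,1,6,4,3,5]
def res(q): 
    M=model(q); return np.r_[(proj(p,M)-obs).ravel(),(proj(q2,M[idx])-o2).ravel(),(q[5:]-[.0175,.011,.001])/[.004,.01,.001]]
r=least_squares(res,r.x,x_scale=.01,loss="soft_l1")
print(np.round(r.x,4),np.degrees(r.x[2])); e=res(r.x)
print(e[:-3].reshape(-1,2).round(1)); print(model(r.x)[:3].round(4))
w=Ro.from_euler("z",r.x[2]); a=w.apply([-s,0,c]); print("axis",a.round(4))
for Y in(.105,-.105): 
    b=w.apply([0,Y,.129])+[r.x[0],r.x[1],0]; print(Y,b.round(4),"TCP at .1:",(b+.1*a).round(4),".066",(b+.066*a).round(4))
E
python3 fit2.py | tail -24
```

```text
[ 0.511  0.178  0.012]
 [ 0.462 -0.179  0.012]]
[ 0.5062 -0.0025 -0.1394 -0.0093 -0.0186  0.0172  0.0018  0.001 ] -7.988911212102281
[[-0.2  0. ]
 [-0.2 -0.4]
 [ 0.   0.1]
 [-1.5  0.1]
 [ 0.8  0.2]
 [-0.2  1.3]
 [ 0.1  0.3]
 [-1.2 -1.9]
 [ 0.   0.6]
 [-0.4 -0.3]
 [ 0.3 -0.1]
 [-1.1  2.4]
 [-0.4 -1.5]
 [ 0.7 -1.4]
 [-1.9  2.7]]
[[ 0.5098  0.103   0.1421]
 [ 0.505  -0.0023  0.1304]
 [ 0.4909 -0.1064  0.1297]]
axis [-0.6365  0.0893  0.766 ]
0.105 [0.5208 0.1015 0.129 ] TCP at .1: [0.4571 0.1104 0.2056] .066 [0.4787 0.1074 0.1796]
-0.105 [ 0.4916 -0.1065  0.129 ] TCP at .1: [ 0.4279 -0.0975  0.2056] .066 [ 0.4496 -0.1006  0.1796]
```

Call:
{"name": "send_rows", "arguments": {
  "deltas": [
    [[-0.015,0,0.042],0],
    [[-0.03,0,0.084],0],
    [[-0.045,0,0.126],0],
    [[-0.06,0,0.17],0],
    [[-0.065,0,0.185],0]
  ]
}}

```text
clock: 15.22
tool_pos: [0.4742, 0.1335, 0.3093]
orientation: [179.1, -36.4, -8.0]
force: [-207.1, -14.4, 138.8]
opening: 0.0007
gripper_force: 123.5
```

```bash
python3 goal.py .457 .1104 .33
```

```text
clock 15.217
joint_pos [ 47.13  -11.165 -58.158  57.913 -35.784 -11.804]
tool_pos [0.474 0.134 0.309]
orientation [179.101 -36.371  -7.992]
R
 [[ 0.797 -0.148  0.585]
 [-0.112 -0.989 -0.098]
 [ 0.593  0.013 -0.805]] tilt 36.38 az -9.5
tool shift mm [  1.2  25.7 -24.5] shares [ 0.0015  0.0321 -0.0306] calls 0.17022191984279808
```

Call:
{"name": "send_rows", "arguments": {
  "deltas": [
    [[0,0.01,-0.04],0],
    [[-0.01,0.02,-0.07],0],
    [[-0.02,0.03,-0.1],0],
    [[-0.025,0.035,-0.12],0],
    [[-0.025,0.035,-0.12],0]
  ]
}}

```text
clock: 15.63
tool_pos: [0.3959, 0.1178, 0.378]
orientation: [179.5, -36.5, -8.1]
force: [0.5, 0.2, 1.1]
opening: 0.0005
gripper_force: 0.0
```

```bash
cat > kin.py <<'E'
from h import *
from scipy.optimize import least_squares
D=[((83.658,20.546,.682,0,-70.136,-16.507),(.2621,.622,.2922),(180,0,-22.851)),
((78.276,61.054,71.06,.479,-99.67,-11.064),(.390,.925,.260),(-179.58,-.399,-22.871)),
((78.225,63.302,71.684,1.153,-94.419,-10.942),(.401,.955,.229),(-175.892,-.368,-22.859)),
((-.558,21.528,32.669,-3.659,-99.088,67.08),(.687,-.178,.524),(-175.886,-.51,-22.854)),
((-11.565,47.161,71.664,-2.911,-109.575,77.522),(.8402,-.3522,.4803),(-176.334,-4.259,-23.085)),
((-2.3,46.967,71.651,3.059,-97.714,69.807),(.9386,-.2459,.5138),(-176.687,-16.907,-23.848)),
((18.806,48.977,71.667,12.288,-90.665,69.281),(1.0098,.0757,.5271),(176.784,-24.862,-3.746)),
((20.363,43.996,71.664,17.428,-82.664,69.017),(1.0095,.0805,.6544),(176.758,-38.736,-2.73)),
((67.671,-25.227,-56.829,46.317,-57.267,-11.419),(.3971,.1179,.3751),(-179.879,-38.906,-8.13)),
((47.13,-11.165,-58.158,57.913,-35.784,-11.804),(.4742,.1335,.3093),(179.101,-36.371,-7.992))]
E_=lambda ax,a:Ro.from_euler(ax,a,degrees=True)
def fk(q,k,s4=1,s6=1):
    a1,lat,d1,a2,L2,a3,L3,tool,y4=k[:9]
    R=E_("z",q[0]); p=R.apply([a1,lat,d1]); R=R*E_("y",q[1]); p=p+R.apply([a2,0,L2])
    R=R*E_("y",-q[2]); p=p+R.apply([0,0,a3]); R=R*E_("x",s4*q[3]); p=p+R.apply([L3,y4,0])
    R=R*E_("y",-q[4]); R=R*E_("x",s6*q[5]); p=p+R.apply([tool,0,0])
    return p,R
def T0(): # const tool rotation
    return None
def fitk(s4,s6):
    # constant rotation from sample 0
    f=fk(D[0][0],np.zeros(9),s4,s6)[1]; C=f.inv()*E_("xyz",D[0][2])
    re=[np.degrees((fk(q,np.zeros(9),s4,s6)[1]*C).inv().__mul__(E_("xyz",o)).magnitude()) for q,_,o in D]
    r=least_squares(lambda k:np.concatenate([fk(q,k,s4,s6)[0]-P for q,P,_ in D]),[0,-.19,.3,0,.4,0,.4,.2,0])
    return C,re,r
if __name__=="__main__":
    for s4 in(1,-1):
        for s6 in(1,-1):
            C,re,r=fitk(s4,s6); print(s4,s6,np.round(re,1),r.x.round(3),np.abs(r.fun).max().round(4))
E
python3 kin.py; python3 st.py
```

```text
1 1 [  0.   10.8  11.2 168.4 170.  171.8 171.5 175.8  98.4 123.5] [ 0.041 -0.49   0.082  0.002  0.566 -0.089  0.47   0.084  0.276] 0.0945
1 -1 [  0.    1.    2.3   7.3   5.8   6.1  24.6  34.9  92.6 115.8] [ 0.041 -0.49   0.082  0.002  0.566 -0.089  0.47   0.084  0.276] 0.0945
-1 1 [  0.   10.9  11.1 167.2 171.9 172.6 171.6 171.   10.2   9.4] [ 0.001  0.     0.199 -0.001  0.601 -0.     0.463  0.313 -0.192] 0.0005
-1 -1 [0. 0. 0. 0. 0. 0. 0. 0. 0. 0.] [ 0.001  0.     0.199 -0.001  0.601 -0.     0.463  0.313 -0.192] 0.0005
clock 15.633
joint_pos [ 67.842 -24.684 -54.248  42.446 -58.984  -8.289]
tool_pos [0.396 0.118 0.378]
orientation [179.534 -36.454  -8.127]
R
 [[ 0.796 -0.146  0.587]
 [-0.114 -0.989 -0.092]
 [ 0.594  0.007 -0.804]] tilt 36.46 az -8.9
```

```bash
cat > ik.py <<'E'
from kin import *
C,re,r=fitk(-1,-1); KX=r.x
lo=np.array([-176,-82,-58.28,-173.87,-174.79,-173.66]); hi=np.array([176,121.7,71.71,95.5,-.11,173.66])
def ik(P,Rt,n=60,seed=0,x0=None):
    rng=np.random.default_rng(seed); out=[]
    def f(q):
        p,R=fk(q,KX,-1,-1); return np.r_[(p-P)*10,((R*C).inv()*Rt).as_rotvec()*3]
    for x in ([x0] if x0 is not None else rng.uniform(lo,hi,(n,6))):
        s=least_squares(f,np.clip(x,lo+.01,hi-.01),bounds=(lo,hi),x_scale=30,max_nfev=80)
        if s.cost<1e-6 and not any(np.abs(s.x-o).max()<1 for o in out): out.append(s.x)
    return out
def orient(tilt,yaw=-8,flip=0):
    R=E_("z",yaw)*E_("y",180-tilt)  # z axis -> forward/down
    return R*E_("z",180+flip) 
if __name__=="__main__":
    print(orient(39).as_matrix().round(3))
    b={"B":np.array([.5208,.1015,.129]),"Y":np.array([.4916,-.1065,.129])}; a=np.array([-.6365,.0893,.766])
    for n in b:
      for d in(.066,.1,.14):
        for fl in (0,180):
            for t in(39,30):
              print(n,d,fl,t,[x.round(0).astype(int).tolist() for x in ik(b[n]+d*a,orient(t,flip=fl))])
E
python3 ik.py
```

```text
[[ 0.77  -0.139  0.623]
 [-0.108 -0.99  -0.088]
 [ 0.629  0.    -0.777]]
B 0.066 0 39 []
B 0.066 0 30 []
B 0.066 180 39 []
B 0.066 180 30 []
B 0.1 0 39 []
B 0.1 0 30 []
B 0.1 180 39 []
B 0.1 180 30 []
B 0.14 0 39 []
B 0.14 0 30 []
B 0.14 180 39 []
B 0.14 180 30 []
Y 0.066 0 39 []
Y 0.066 0 30 []
Y 0.066 180 39 []
Y 0.066 180 30 []
Y 0.1 0 39 []
Y 0.1 0 30 []
Y 0.1 180 39 []
Y 0.1 180 30 []
Y 0.14 0 39 []
Y 0.14 0 30 []
Y 0.14 180 39 []
Y 0.14 180 30 []
```

Run:
```python
from ik import *
print([x.round(0).tolist() for x in ik(np.array(D[8][1]),E_("xyz",D[8][2]))])
def best(P,tilt,yaw,roll,n=30):
    rng=np.random.default_rng(1); Rt=E_("z",yaw)*E_("y",180-tilt)*E_("z",180+roll); b=None
    for x in rng.uniform(lo,hi,(n,6)):
        s=least_squares(lambda q:np.r_[(fk(q,KX,-1,-1)[0]-P)*10,((fk(q,KX,-1,-1)[1]*C).inv()*Rt).as_rotvec()*3],x,bounds=(lo,hi),x_scale=30,max_nfev=150)
        if b is None or s.cost<b.cost: b=s
    return b
B={"B":np.array([.5208,.1015,.129]),"Y":np.array([.4916,-.1065,.129])}; a=np.array([-.6365,.0893,.766])
for n in B:
  for d in (.066,.045):
    for roll in(0,45,90,135,180,-45,-90,-135):
        b=best(B[n]+d*a,39,-8,roll); e=b.fun; print(n,d,roll,"pos mm",(np.linalg.norm(e[:3])*100).round(1),"deg",np.degrees(np.linalg.norm(e[3:])/3).round(1),b.x.round(0))
```

```text
[[68.0, -25.0, -57.0, 46.0, -57.0, -11.0], [166.0, -71.0, -46.0, 9.0, -154.0, -78.0]]
B 0.066 0 pos mm 2.5 deg 1.1 [ -10.   -1.  -52. -171.   -0.  -98.]
B 0.066 45 pos mm 2.5 deg 1.1 [ -10.   -1.  -52. -171.   -0. -143.]
B 0.066 90 pos mm 2.5 deg 1.1 [ -10.   -1.  -52. -171.   -0.  172.]
B 0.066 135 pos mm 2.5 deg 1.1 [ -10.   -1.  -52. -171.   -0.  127.]
B 0.066 180 pos mm 2.5 deg 1.1 [ -10.   -1.  -52. -171.   -0.   82.]
B 0.066 -45 pos mm 2.5 deg 1.1 [ -10.   -1.  -52. -171.   -0.  -53.]
B 0.066 -90 pos mm 2.5 deg 1.1 [ -10.   -1.  -52. -171.   -0.   -8.]
B 0.066 -135 pos mm 2.5 deg 1.1 [ -10.   -1.  -52. -171.   -0.   37.]
B 0.045 0 pos mm 1.6 deg 0.7 [  -9.    2.  -49. -164.   -1. -105.]
B 0.045 45 pos mm 1.6 deg 0.7 [  -9.    2.  -49. -164.   -1. -150.]
B 0.045 90 pos mm 1.6 deg 0.7 [  -9.    2.  -49. -164.   -1.  165.]
B 0.045 135 pos mm 1.6 deg 0.7 [  -9.    2.  -49. -164.   -1.  120.]
B 0.045 180 pos mm 1.6 deg 0.7 [  -9.    2.  -49. -164.   -1.   75.]
B 0.045 -45 pos mm 1.6 deg 0.7 [  -9.    2.  -49. -164.   -1.  -60.]
B 0.045 -90 pos mm 1.6 deg 0.7 [  -9.    2.  -49. -164.
[... 419 characters left out ...]
28.3 deg 9.2 [  2.  -1. -45. -46.  -0. 174.]
Y 0.066 -90 pos mm 28.4 deg 9.2 [   2.   -1.  -45.  -47.   -0. -140.]
Y 0.066 -135 pos mm 28.4 deg 9.2 [  2.  -1. -45. -47.  -0. -95.]
Y 0.045 0 pos mm 24.4 deg 8.0 [ -1.   2. -43. -55.  -0. 140.]
Y 0.045 45 pos mm 24.4 deg 8.0 [ -1.   2. -43. -55.  -0.  95.]
Y 0.045 90 pos mm 24.4 deg 8.0 [ -1.   2. -43. -55.  -0.  50.]
Y 0.045 135 pos mm 24.4 deg 8.0 [ -1.   2. -43. -55.  -0.   5.]
Y 0.045 180 pos mm 24.4 deg 8.0 [ -1.   2. -43. -55.  -0. -40.]
Y 0.045 -45 pos mm 24.6 deg 8.0 [  -1.    2.  -42.  -57.   -0. -174.]
Y 0.045 -90 pos mm 24.4 deg 8.0 [  -1.    2.  -43.  -55.   -0. -130.]
Y 0.045 -135 pos mm 24.4 deg 8.0 [ -1.   2. -43. -55.  -0. -85.]
```

```bash
cat > scan.py <<'E'
from ik import *
from concurrent.futures import ProcessPoolExecutor
B={"B":np.array([.5208,.1015,.129]),"Y":np.array([.4916,-.1065,.129])}
a=np.array([-.6365,.0893,.766])
def target(n,mode,tilt,yaw):
    Rt=E_("z",yaw)*E_("y",180-tilt)*E_("z",180); z=Rt.as_matrix()[:,2]
    if mode=="press0": return B[n]+.024*a-.066*z,Rt
    if mode=="press1": return B[n]-.066*z,Rt
    if mode=="grip0": return B[n]-.010*a-.052*z,Rt   # grasp point-ish 10 mm under top, tips 4 beyond centre
    if mode=="grip1": return B[n]+.012*a-.052*z,Rt
def job(t):
    n,m,tilt,yaw=t; P,Rt=target(n,m,tilt,yaw); return t,[x.round(0).astype(int).tolist() for x in ik(P,Rt,24)]
if __name__=="__main__":
    J=[(n,m,t,y) for n,m in(("B","press0"),("B","press1"),("Y","grip0"),("Y","grip1")) for t in range(0,91,10) for y in(-23,-8,7)]
    with ProcessPoolExecutor() as ex:
        for t,s in ex.map(job,J):
            if s: print(t,s)
E
time python3 scan.py
```

```text
('B', 'press0', 0, -23) [[33, 10, -26, 0, -55, 34]]
('B', 'press0', 0, -8) [[33, 10, -26, 0, -55, 49]]
('B', 'press0', 0, 7) [[33, 10, -26, 0, -55, 64]]
('B', 'press0', 10, -23) [[40, 5, -37, 13, -44, 18]]
('B', 'press0', 10, -8) [[39, 4, -37, 11, -42, 36]]
('B', 'press0', 10, 7) [[37, 4, -37, 8, -41, 55]]
('B', 'press0', 20, -23) [[44, 1, -50, 33, -35, -4]]
('B', 'press0', 20, -8) [[42, -1, -52, 32, -30, 13]]
('B', 'press0', 20, 7) [[40, -2, -51, 25, -26, 36]]
('B', 'press0', 60, 7) [[-21, 0, -55, -130, -32, -120]]
('B', 'press1', 0, -23) [[32, 12, -25, 0, -53, 35]]
('B', 'press1', 0, -8) [[32, 12, -25, 0, -53, 50]]
('B', 'press1', 0, 7) [[32, 12, -25, 0, -53, 65]]
('B', 'press1', 10, -23) [[38, 7, -37, 13, -41, 19]]
('B', 'press1', 10, -8) [[37, 7, -37, 11, -40, 36]]
('B', 'press1', 10, 7) [[36, 6, -36, 8, -39, 56]]
('B', 'press1', 20, -23) [[42, 4, -51, 36, -31, -6]]
('B', 'press1', 20, -8) [[39, 2, -53, 36, -25, 12]]
('B', 'press1', 20, 7) [[37, 1, -52, 27, -22, 35]]
('B', 'press1', 60, 7) [[-25, 8, -58, -136, -40, -110]]
('Y', 'grip0', 0, -23) [[10, 12, -29, 0, -49, 57]]
('Y', '
[... 912 characters left out ...]
, -30, 0, -51, 87]]
('Y', 'grip1', 10, -23) [[15, 4, -41, 10, -38, 44]]
('Y', 'grip1', 10, -8) [[13, 3, -40, 6, -38, 64]]
('Y', 'grip1', 10, 7) [[11, 4, -37, 1, -39, 85]]
('Y', 'grip1', 20, -23) [[16, -1, -57, 34, -23, 20]]
('Y', 'grip1', 20, -8) [[15, -2, -53, 22, -21, 48]]
('Y', 'grip1', 20, 7) [[12, -1, -46, 4, -25, 82]]
('Y', 'grip1', 50, -23) [[-23, -4, -44, -119, 0, -151]]
('Y', 'grip1', 60, -8) [[-47, 4, -52, -116, -37, -126]]
('Y', 'grip1', 60, 7) [[-46, 6, -43, -96, -44, -138]]
('Y', 'grip1', 70, 7) [[-60, 21, -49, -105, -63, -111]]
('Y', 'grip1', 80, 7) [[-66, 41, -52, -107, -81, -87]]
('Y', 'grip1', 90, 7) [[-66, 58, -51, -106, -95, -72]]
real	0m11.624s
user	0m45.021s
sys	0m0.105s
```

```bash
cat > feas.py <<'E'
from scan import *
def shelfclear(n,P,Rt): # tool-x distance of shelf edge line beyond body half 39 mm
    w=E_("z",-7.99); X=w.inv().apply(P-np.array([.5062,-.0025,0])); z=w.inv().apply(Rt.as_matrix()[:,2]); tx=np.array([-z[2],z[0]])
    return min((np.array([-.0093,h])-X[[0,2]])@tx for h in(.25,.262))*1e3-39
def tgt(n,m,tilt,yaw):
    Rt=E_("z",yaw)*E_("y",180-tilt)*E_("z",180); M=Rt.as_matrix(); z=M[:,2]; x=M[:,0]
    v={"p0":.024,"p1":0,"pa":.06,"g0":-.006,"g1":.016,"ga":.06}[m]
    return (B[n]+v*a-(.066 if m[0]=="p" else .050)*z-.008*x),Rt
def job2(t):
    P,Rt=tgt(*t); s=[x for x in ik(P,Rt,16) if abs(x[3])<70]; return t,P,shelfclear(t[0],P,Rt),s
if __name__=="__main__":
    J=[(n,m,t,y) for t in(18,20,22,24,26) for y in(-8,0) for n,m in(("B","pa"),("B","p0"),("B","p1"),("Y","ga"),("Y","g0"),("Y","g1"))]
    with ProcessPoolExecutor() as ex:
        for t,P,c,s in ex.map(job2,J): print(t,P.round(3),"clr",c.round(1),[x.round(0).astype(int).tolist() for x in s])
    Rt=E_("xyz",[179.5,-36.5,-8.1])
    for x in(.4,.45,.5):
        for y in(-.2,-.1,0):
            for z in(.4,.5): print(x,y,z,[q.round(0).astype(int).tolist() for q in ik(np.array([x,y,z]),Rt,16)])
E
python3 feas.py
```

```text
('B', 'pa', 18, -8) [0.455 0.111 0.235] clr 20.0 [[46, -5, -49, 24, -38, 17]]
('B', 'p0', 18, -8) [0.478 0.108 0.208] clr 6.5 [[43, 0, -50, 27, -32, 17]]
('B', 'p1', 18, -8) [0.493 0.105 0.189] clr -2.5 [[40, 2, -51, 30, -28, 17]]
('Y', 'ga', 18, -8) [ 0.431 -0.098  0.22 ] clr 20.0 [[18, -8, -51, 15, -32, 52]]
('Y', 'g0', 18, -8) [ 0.473 -0.104  0.169] clr -4.7 [[14, 1, -52, 19, -21, 51]]
('Y', 'g1', 18, -8) [ 0.459 -0.102  0.186] clr 3.5 [[16, -2, -51, 17, -25, 52]]
('B', 'pa', 18, 0) [0.455 0.107 0.235] clr 19.7 [[45, -6, -49, 22, -36, 28]]
('B', 'p0', 18, 0) [0.478 0.104 0.208] clr 6.1 [[42, -1, -50, 24, -30, 29]]
('B', 'p1', 18, 0) [0.493 0.102 0.189] clr -2.9 [[39, 2, -50, 26, -26, 28]]
('Y', 'ga', 18, 0) [ 0.43  -0.101  0.22 ] clr 19.7 [[16, -8, -48, 9, -32, 67]]
('Y', 'g0', 18, 0) [ 0.472 -0.107  0.169] clr -5.2 [[13, 2, -48, 10, -23, 68]]
('Y', 'g1', 18, 0) [ 0.458 -0.105  0.186] clr 3.1 [[14, -1, -48, 10, -26, 68]]
('B', 'pa', 20, -8) [0.453 0.111 0.234] clr 22.2 [[47, -6, -52, 29, -36, 13]]
('B', 'p0', 20, -8) [0.476 0.108 0.207] clr 9.9 [[43, -1, -53, 33, -29, 12]]
('B', '
[... 3091 characters left out ...]
[[5, -26, -29, 10, -52, 73]]
0.4 -0.1 0.4 [[28, -31, -51, 31, -44, 36]]
0.4 -0.1 0.5 [[31, -32, -37, 27, -58, 42]]
0.4 0 0.4 [[51, -32, -53, 39, -55, 12]]
0.4 0 0.5 [[54, -32, -40, 35, -68, 19]]
0.45 -0.2 0.4 [[3, -19, -39, 13, -35, 70]]
0.45 -0.2 0.5 [[4, -20, -26, 10, -49, 74]]
0.45 -0.1 0.4 [[22, -24, -47, 30, -38, 40]]
0.45 -0.1 0.5 [[24, -25, -34, 24, -52, 47]]
0.45 0 0.4 [[40, -24, -50, 39, -45, 18]]
0.45 0 0.5 [[43, -26, -37, 33, -59, 26]]
0.5 -0.2 0.4 [[3, -13, -35, 13, -33, 70]]
0.5 -0.2 0.5 [[3, -15, -23, 10, -47, 74]]
0.5 -0.1 0.4 [[18, -17, -44, 29, -34, 43]]
0.5 -0.1 0.5 [[20, -19, -30, 23, -48, 51]]
0.5 0 0.4 [[33, -18, -47, 39, -39, 22]]
0.5 0 0.5 [[36, -20, -34, 32, -53, 31]]
```

Call:
{"name": "send_rows", "arguments": {
  "deltas": [
    [[-0.2,0.03,-0.07],0],
    [[-0.2,0.03,-0.07],0],
    [[-0.2,0.03,-0.07],0],
    [[-0.2,0.03,-0.07],0],
    [[-0.2,0.03,-0.07],0]
  ]
}}

```text
clock: 16.05
tool_pos: [0.3027, 0.1201, 0.3542]
orientation: [-179.7, -35.2, -9.9]
force: [-1.2, -0.2, 0.6]
opening: 0.0002
gripper_force: 0.0
```

```bash
python3 st.py
```

```text
clock 16.05
joint_pos [107.698 -37.318 -57.516  30.88  -87.942 -33.663]
tool_pos [0.303 0.12  0.354]
orientation [-179.728  -35.179   -9.872]
R
 [[ 0.805 -0.169  0.568]
 [-0.14  -0.986 -0.094]
 [ 0.576 -0.004 -0.817]] tilt 35.18 az -9.4
```

```bash
cat > sim.py <<'E'
from ik import *
def rowsim(q,P,Rt,w):  # IK least-squares
    f=lambda x:(lambda p,R:np.r_[p-P,((R*C).inv()*Rt).as_rotvec()*w])(*fk(x,KX,-1,-1))
    return least_squares(f,np.clip(q,lo+.01,hi-.01),bounds=(lo,hi),x_scale=30,max_nfev=60).x
def call(q,push,w,step=.0417,n=5):
    p0,R0=fk(q,KX,-1,-1); R0=R0*C; T=p0+R0.apply(np.array(push)*.8)
    for _ in range(n):
        p,R=fk(q,KX,-1,-1); d=T-p; L=np.linalg.norm(d); P=p+d*min(1,step/max(L,1e-9))
        rv=((R*C).inv()*R0).as_rotvec(); q=rowsim(q,P,R0,w)
    return q
def info(q):
    p,R=fk(q,KX,-1,-1); z=(R*C).as_matrix()[:,2]; return p.round(3),np.degrees(np.arccos(-z[2])).round(1),np.degrees(np.arctan2(z[1],z[0])).round(1),q.round(0).astype(int)
if __name__=="__main__":
    q=np.array(D[6][0])
    for w in(.1,.2,.3,.5,1.):
        print(w,info(call(q,[.95,-.1,-.2],w)))
    q=np.array([67.842,-24.684,-54.248,42.446,-58.984,-8.289])
    for w in(.1,.2,.3,.5,1.): print(w,info(call(q,[-.2,.03,-.07],w)))
E
python3 sim.py
```

```text
0.1 (array([1.137, 0.085, 0.621]), np.float64(53.4), np.float64(-6.5), array([ 19,  51,  72,  23, -62,  66]))
0.2 (array([1.078, 0.079, 0.58 ]), np.float64(40.4), np.float64(-7.9), array([ 19,  50,  72,  18, -76,  68]))
0.3 (array([1.045, 0.076, 0.557]), np.float64(33.2), np.float64(-9.2), array([ 19,  49,  72,  15, -83,  69]))
0.5 (array([1.021, 0.074, 0.54 ]), np.float64(28.1), np.float64(-10.4), array([ 19,  49,  72,  13, -88,  69]))
1.0 (array([1.011, 0.073, 0.533]), np.float64(25.8), np.float64(-11.1), array([ 19,  49,  72,  12, -90,  69]))
0.1 (array([0.233, 0.121, 0.328]), np.float64(36.4), np.float64(-19.5), array([ 165,  -52,  -49,   -4, -129,  -87]))
0.2 (array([0.236, 0.128, 0.328]), np.float64(36.0), np.float64(-17.1), array([ 161,  -50,  -51,    2, -125,  -80]))
0.3 (array([0.239, 0.135, 0.328]), np.float64(36.0), np.float64(-14.7), array([ 158,  -49,  -53,    5, -122,  -76]))
0.5 (array([0.243, 0.142, 0.328]), np.float64(36.1), np.float64(-11.8), array([ 156,  -48,  -54,    9, -119,  -73]))
1.0 (array([0.247, 0.147, 0.328]), np.float64(36.3), np.float64(-9.7), array([ 154,  -48,  -55,   11, -117,  -71]))
```

```bash
cat > plan.py <<'E'
from sim import *
R0=E_("xyz",[-179.7,-35.2,-9.9])
for st in((.40,0,.38),(.40,-.1,.36),(.42,.1,.36),(.36,-.15,.36)):
    s=ik(np.array(st),R0,1,x0=np.array([40,-28,-53,40,-50,15.]))
    if not s: print(st,"none"); continue
    for push in((0,0,-.6),(-.4,0,-.4),(-.6,0,0),(-.6,.0,.3),(-.3,.2,-.5),(-.3,-.2,-.5)):
        q=s[0]; tr=[]
        for i in range(3):
            Rm=(fk(q,KX,-1,-1)[1]*C).as_matrix(); q=call(q,Rm.T@np.array(push),.6); tr.append(info(q))
        print(st,push,[(t[0].tolist(),float(t[1]),float(t[2])) for t in tr],tr[-1][3].tolist())
E
python3 plan.py
```

```text
(0.4, 0, 0.38) (0, 0, -0.6) [([0.454, -0.004, 0.308], 32.6, -9.0), ([0.519, -0.013, 0.248], 29.6, -8.5), ([0.573, -0.009, 0.183], 26.4, -10.1)] [0, 6, -58, 95, -4, -14]
(0.4, 0, 0.38) (-0.4, 0, -0.4) [([0.334, 0.032, 0.335], 33.3, -11.5), ([0.272, 0.122, 0.264], 32.8, -14.6), ([0.141, 0.144, 0.229], 32.3, -16.8)] [176, -43, -58, -7, -106, -97]
(0.4, 0, 0.38) (-0.6, 0, 0) [([0.329, 0.017, 0.381], 34.2, -10.2), ([0.302, 0.079, 0.384], 33.4, -11.9), ([0.148, 0.153, 0.385], 33.5, -13.1)] [176, -46, -40, -6, -129, -99]
(0.4, 0, 0.38) (-0.6, 0.0, 0.3) [([0.328, 0.017, 0.471], 34.3, -10.2), ([0.3, 0.073, 0.559], 33.6, -11.8), ([0.182, 0.144, 0.649], 33.7, -13.0)] [176, -41, -1, -17, -163, -111]
(0.4, 0, 0.38) (-0.3, 0.2, -0.5) [([0.334, 0.083, 0.346], 33.3, -10.6), ([0.245, 0.151, 0.229], 32.3, -11.8), ([0.173, 0.154, 0.235], 31.4, -12.8)] [176, -49, -58, -5, -112, -97]
(0.4, 0, 0.38) (-0.3, -0.2, -0.5) [([0.357, -0.086, 0.341], 33.0, -8.0), ([0.288, -0.212, 0.245], 32.6, -5.7), ([0.195, -0.273, 0.095], 31.0, -6.4)] [-53, 1, -46, -49, -30, 174]
(0.4, -0.1, 0.36) (0, 0, -0.6) [([0.439, -0.15
[... 2454 characters left out ...]
 (-0.6, 0, 0) [([0.196, -0.212, 0.358], 34.9, -8.0), ([-0.013, -0.213, 0.358], 34.9, -8.0), ([-0.179, -0.192, 0.407], 33.8, -8.8)] [-4, -82, -27, 3, -111, 86]
(0.36, -0.15, 0.36) (-0.6, 0.0, 0.3) [([0.216, -0.206, 0.45], 34.9, -8.1), ([0.03, -0.211, 0.543], 34.9, -8.1), ([-0.156, -0.211, 0.636], 34.9, -8.1)] [-1, -63, 0, 5, -117, 85]
(0.36, -0.15, 0.36) (-0.3, 0.2, -0.5) [([0.309, -0.175, 0.301], 33.6, -6.0), ([0.22, -0.213, 0.174], 33.9, -3.2), ([0.15, -0.148, 0.076], 32.4, -2.5)] [-46, -9, -58, -55, -27, 174]
(0.36, -0.15, 0.36) (-0.3, -0.2, -0.5) [([0.263, -0.243, 0.208], 35.2, -9.0), ([0.196, -0.286, 0.107], 32.5, -10.5), ([0.175, -0.306, 0.09], 29.4, -12.1)] [-56, 3, -45, -47, -28, 174]
```

Call:
{"name": "send_rows", "arguments": {
  "deltas": [
    [[0.04,0.0,-0.01],0],
    [[0.08,0.03,-0.01],0],
    [[0.12,0.06,0],0],
    [[0.15,0.1,0.02],0],
    [[0.17,0.14,0.04],0]
  ]
}}

```text
clock: 16.47
tool_pos: [0.3745, 0.0511, 0.4008]
orientation: [-179.6, -35.1, -9.5]
force: [0.4, -0.1, -0.5]
opening: 0.0001
gripper_force: 0.0
```

```bash
python3 goal.py .4 -.1 .38
```

```text
clock 16.467
joint_pos [ 67.418 -33.005 -52.788  37.618 -66.039  -1.285]
tool_pos [0.375 0.051 0.401]
orientation [-179.56   -35.056   -9.534]
R
 [[ 0.807 -0.161  0.568]
 [-0.136 -0.987 -0.088]
 [ 0.574 -0.006 -0.819]] tilt 35.06 az -8.8
tool shift mm [ 29.1 145.2  44.7] shares [0.0364 0.1814 0.0559] calls 0.7416958649966912
```

Call:
{"name": "send_rows", "arguments": {
  "deltas": [
    [[0.01,0.045,0.015],0],
    [[0.02,0.09,0.03],0],
    [[0.03,0.14,0.045],0],
    [[0.035,0.18,0.055],0],
    [[0.03,0.18,0.075],0]
  ]
}}

```text
clock: 16.88
tool_pos: [0.4021, -0.0974, 0.3692]
orientation: [-179.6, -35.2, -9.9]
force: [0.9, 2.1, 0.5]
opening: 0.0
gripper_force: 0.0
```

Call:
{"name": "send_rows", "arguments": {
  "deltas": [
    [[-0.56,-0.15,0.22],0],
    [[-0.56,-0.15,0.22],0],
    [[-0.56,-0.15,0.22],0],
    [[-0.56,-0.15,0.22],0],
    [[-0.56,-0.15,0.22],0]
  ]
}}

```text
clock: 17.3
tool_pos: [0.3683, -0.0707, 0.3352]
orientation: [-179.1, -32.2, -9.8]
force: [0.9, -0.1, 0.8]
opening: 0.0005
gripper_force: 0.0
```

```bash
python3 st.py
```

```text
clock 17.3
joint_pos [ 38.095 -33.637 -58.206  32.013 -46.526  23.906]
tool_pos [ 0.368 -0.071  0.335]
orientation [-179.063  -32.242   -9.786]
R
 [[ 0.833 -0.161  0.528]
 [-0.144 -0.987 -0.075]
 [ 0.533 -0.014 -0.846]] tilt 32.25 az -8.0
```

Call:
{"name": "send_rows", "arguments": {
  "deltas": [
    [[-0.54,-0.15,0.25],0],
    [[-0.54,-0.15,0.25],0],
    [[-0.54,-0.15,0.25],0],
    [[-0.54,-0.15,0.25],0],
    [[-0.54,-0.15,0.25],0]
  ]
}}

```text
clock: 17.72
tool_pos: [0.3527, -0.0403, 0.3285]
orientation: [-178.7, -29.6, -9.6]
force: [-0.0, 0.6, -0.3]
opening: 0.0008
gripper_force: 0.0
```

Call:
{"name": "send_rows", "arguments": {
  "deltas": [
    [[-0.52,-0.15,0.28],0],
    [[-0.52,-0.15,0.28],0],
    [[-0.52,-0.15,0.28],0],
    [[-0.52,-0.15,0.28],0],
    [[-0.52,-0.15,0.28],0]
  ]
}}

```text
clock: 18.13
tool_pos: [0.3316, 0.016, 0.3229]
orientation: [-179.0, -27.2, -9.6]
force: [0.1, 0.2, -0.7]
opening: 0.0006
gripper_force: 0.0
```

```bash
python3 st.py
cat > nxt.py <<'E'
from sim import *
q0=ctrl.get_obs()["joint_pos"]
for push in((0,0,-.6),(-.3,.2,-.5),(-.3,.1,-.5),(-.3,0,-.5),(-.1,0,-.6),(-.2,-.1,-.5)):
    q=q0; tr=[]
    for i in range(3):
        Rm=(fk(q,KX,-1,-1)[1]*C).as_matrix(); q=call(q,Rm.T@np.array(push),.6); tr.append(info(q))
    Rm=(fk(q0,KX,-1,-1)[1]*C).as_matrix()
    print(push,(Rm.T@np.array(push)).round(2),[(t[0].tolist(),float(t[1]),float(t[2])) for t in tr],tr[-1][3].tolist())
E
python3 nxt.py
```

```text
clock 18.133
joint_pos [ 70.513 -38.204 -58.203  29.134 -66.739  -0.772]
tool_pos [0.332 0.016 0.323]
orientation [-178.963  -27.214   -9.562]
R
 [[ 0.877 -0.158  0.454]
 [-0.148 -0.987 -0.058]
 [ 0.457 -0.016 -0.889]] tilt 27.23 az -7.3
(0, 0, -0.6) [-0.27  0.01  0.53] [([0.399, 0.015, 0.271], 24.7, -6.7), ([0.471, 0.005, 0.197], 21.8, -5.0), ([0.529, -0.011, 0.122], 18.4, -2.0)] [15, 10, -58, 51, -7, 16]
(-0.3, 0.2, -0.5) [-0.52 -0.14  0.3 ] [([0.284, 0.132, 0.234], 26.6, -10.4), ([0.24, 0.155, 0.206], 25.4, -12.5), ([0.191, 0.156, 0.214], 24.4, -14.0)] [176, -59, -58, -5, -115, -97]
(-0.3, 0.1, -0.5) [-0.51 -0.04  0.3 ] [([0.3, 0.105, 0.25], 26.1, -11.0), ([0.255, 0.149, 0.193], 24.8, -14.5), ([0.229, 0.146, 0.195], 23.7, -17.5)] [176, -68, -58, -6, -122, -99]
(-0.3, 0, -0.5) [-0.49  0.06  0.31] [([0.316, 0.067, 0.269], 25.5, -10.9), ([0.273, 0.145, 0.18], 24.7, -15.8), ([0.273, 0.136, 0.165], 23.5, -20.3)] [176, -78, -58, -9, -132, -101]
(-0.1, 0, -0.6) [-0.36  0.03  0.49] [([0.369, 0.019, 0.287], 24.7, -7.0), ([0.418, 0.013, 0.234], 21.9, -5.8), ([0.467, -0.003, 0.164], 18.8, -2.7)] [27, 0, -58, 31, -18, 26]
(-0.2, -0.1, -0.5) [-0.39  0.14  0.36] [([0.329, -0.021, 0.306], 24.8, -6.7), ([0.332, -0.096, 0.262], 22.7, -3.4), ([0.298, -0.2, 0.135], 22.5, 1.6)] [-4, -8, -58, -7, -18, 92]
```

Call:
{"name": "send_rows", "arguments": {
  "deltas": [
    [[-0.36,0.03,0.49],0],
    [[-0.36,0.03,0.49],0],
    [[-0.36,0.03,0.49],0],
    [[-0.36,0.03,0.49],0],
    [[-0.36,0.03,0.49],0]
  ]
}}

```text
clock: 18.55
tool_pos: [0.3767, 0.0141, 0.2824]
orientation: [-178.9, -24.5, -9.3]
force: [0.3, 0.8, -0.1]
opening: 0.0003
gripper_force: 0.0
```

```bash
python3 st.py; python3 nxt.py
```

```text
clock 18.55
joint_pos [ 49.189 -24.956 -58.194  28.477 -46.086  13.689]
tool_pos [0.377 0.014 0.282]
orientation [-178.903  -24.501   -9.3  ]
R
 [[ 0.898 -0.154  0.412]
 [-0.147 -0.988 -0.048]
 [ 0.415 -0.017 -0.91 ]] tilt 24.52 az -6.7
(0, 0, -0.6) [-0.25  0.01  0.55] [([0.45, 0.004, 0.21], 21.8, -5.0), ([0.512, -0.014, 0.13], 18.5, -1.4), ([0.55, -0.054, 0.023], 16.8, 13.2)] [15, 24, -47, 10, -2, 57]
(-0.3, 0.2, -0.5) [-0.51 -0.14  0.32] [([0.355, 0.091, 0.266], 22.1, -7.8), ([0.311, 0.199, 0.228], 20.3, -10.9), ([0.235, 0.322, 0.145], 19.5, -15.1)] [96, 3, -58, 29, -40, -39]
(-0.3, 0.1, -0.5) [-0.49 -0.04  0.33] [([0.36, 0.052, 0.268], 21.9, -6.9), ([0.336, 0.112, 0.25], 19.5, -8.8), ([0.294, 0.197, 0.215], 17.6, -12.8)] [84, -14, -58, 23, -50, -19]
(-0.3, 0, -0.5) [-0.48  0.05  0.33] [([0.363, 0.008, 0.267], 21.9, -5.8), ([0.355, -0.004, 0.248], 19.2, -4.1), ([0.353, -0.031, 0.219], 16.6, -0.3)] [37, -20, -58, 16, -40, 33]
(-0.1, 0, -0.6) [-0.34  0.03  0.5 ] [([0.426, 0.004, 0.226], 21.7, -5.0), ([0.472, -0.018, 0.152], 18.6, -0.9), ([0.486, -0.064, 0.054], 16.6, 13.2)] [15, 16, -55, 14, -3, 53]
(-0.2, -0.1, -0.5) [-0.37  0.14  0.38] [([0.389, -0.041, 0.243], 21.9, -4.1), ([0.386, -0.133, 0.157], 20.3, 2.7), ([0.315, -0.18, -0.03], 20.3, 2.7)] [-22, 23, -44, -61, -10, 163]
```

Call:
{"name": "send_rows", "arguments": {
  "deltas": [
    [[-0.48,0.05,0.33],0],
    [[-0.48,0.05,0.33],0],
    [[-0.48,0.05,0.33],0],
    [[-0.48,0.05,0.33],0],
    [[-0.48,0.05,0.33],0]
  ]
}}

```text
clock: 18.97
tool_pos: [0.3673, 0.0071, 0.2645]
orientation: [-178.7, -21.7, -9.4]
force: [0.2, -0.6, -0.3]
opening: 0.0006
gripper_force: 0.0
```

```bash
cat > tg.py <<'E'
from ik import *
from feas import shelfclear,B,a
o=ctrl.get_obs(); q=o["joint_pos"]; Rt=E_("xyz",o["orientation"]); M=Rt.as_matrix(); x,y,z=M.T
print(o["clock"],q.round(1),o["tool_pos"].round(4),o["force"].round(1),o["opening"],"tilt",np.degrees(np.arccos(-z[2])).round(2))
off=.009
for n,m,v,L in(("B","app",.065,.066),("B","p0",.024,.066),("B","p1",0,.066),("Y","app",.06,.052),("Y","g0",-.007,.052),("Y","g1",.018,.052)):
    P=B[n]+v*a-L*z-off*x; s=ik(P,Rt,1,x0=q); 
    s=s or [k for k in ik(P,Rt,12) if abs(k[3])<80]
    print(n,m,P.round(4),"shares",(M.T@(P-o["tool_pos"])/.8).round(4),"clr",shelfclear(n,P,Rt).round(1),[k.round(0).astype(int).tolist() for k in s])
print("axis step 10mm shares",(M.T@(-a*.01)/.8).round(4))
E
python3 tg.py
```

```text
18.9667 [ 47.8 -24.1 -58.2  24.8 -45.4  17.1] [0.3673 0.0071 0.2645] [ 0.2 -0.6 -0.3] 0.0005776340643189954 tilt 21.75
B app [0.4468 0.1112 0.2368] shares [ 0.0587 -0.1432  0.0639] clr 26.5 [[48, -7, -54, 32, -34, 8]]
B p0 [0.4729 0.1075 0.2054] shares [ 0.0747 -0.1429  0.1126] clr 13.7 [[42, -2, -56, 38, -26, 6]]
B p1 [0.4882 0.1054 0.187 ] shares [ 0.0841 -0.1427  0.1411] clr 6.2 [[38, 1, -57, 44, -22, 3]]
Y app [ 0.426  -0.0978  0.2199] shares [0.0665 0.1193 0.0838] clr 25.0 [[18, -10, -55, 20, -27, 46]]
Y g0 [ 0.4686 -0.1038  0.1686] shares [0.0928 0.1198 0.1633] clr 4.0 []
Y g1 [ 0.4527 -0.1015  0.1878] shares [0.083  0.1196 0.1336] clr 11.8 [[15, -4, -57, 25, -18, 43]]
axis step 10mm shares [0.0039 0.0001 0.0119]
```

Call:
{"name": "send_rows", "arguments": {
  "deltas": [
    [[0.015,-0.036,0.016],0],
    [[0.03,-0.072,0.032],0],
    [[0.045,-0.108,0.048],0],
    [[0.0587,-0.1432,0.064],0],
    [[0.0587,-0.1432,0.064],0]
  ]
}}

```text
clock: 19.38
tool_pos: [0.4498, 0.1152, 0.2357]
orientation: [-178.8, -21.7, -9.2]
force: [-0.4, -0.5, -0.6]
opening: 0.0004
gripper_force: 0.0
```

```bash
python3 tg.py
python3 - <<'E'
from h import *
p=ctrl.snapshot("top"); save(p,"t3.png",(195,150,335,255),5.5)
p=ctrl.snapshot("side"); save(p,"s3.png",(220,160,340,260),6)
E
```

```text
19.3833 [ 47.7  -6.8 -54.   32.4 -33.8   7.6] [0.4498 0.1152 0.2357] [-0.4 -0.5 -0.6] 0.00040373786103103227 tilt 21.73
B app [0.4469 0.1112 0.2368] shares [-0.0022  0.0054 -0.0024] clr 26.5 [[48, -7, -54, 32, -34, 8]]
B p0 [0.473  0.1075 0.2054] shares [0.0139 0.0058 0.0462] clr 13.6 [[42, -2, -56, 38, -26, 6]]
B p1 [0.4882 0.1054 0.187 ] shares [0.0234 0.0059 0.0747] clr 6.1 [[38, 1, -57, 44, -22, 3]]
Y app [ 0.426  -0.0978  0.2199] shares [0.005  0.268  0.0176] clr 24.9 [[19, -10, -55, 20, -27, 46]]
Y g0 [ 0.4687 -0.1038  0.1686] shares [0.0313 0.2685 0.0971] clr 3.9 []
Y g1 [ 0.4527 -0.1016  0.1878] shares [0.0215 0.2683 0.0674] clr 11.8 [[15, -4, -57, 25, -18, 44]]
axis step 10mm shares [0.0039 0.0001 0.0119]
```

View pics/t3.png

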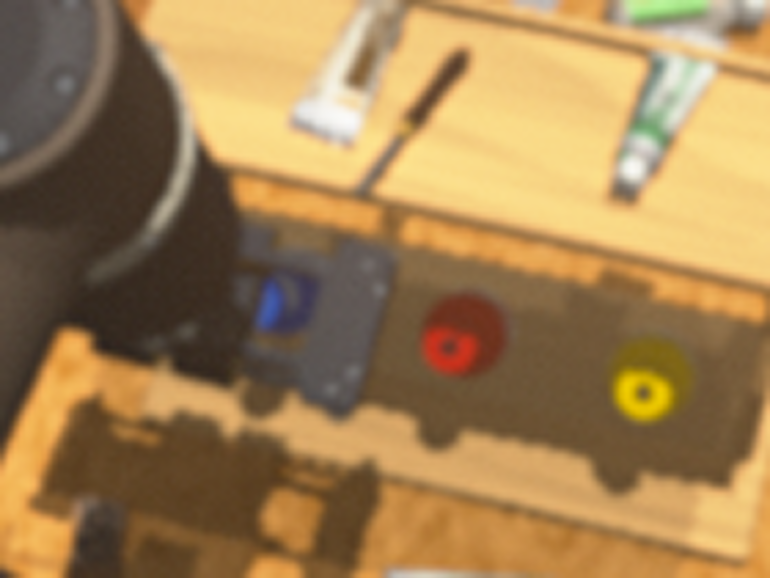

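View pics/s3.png

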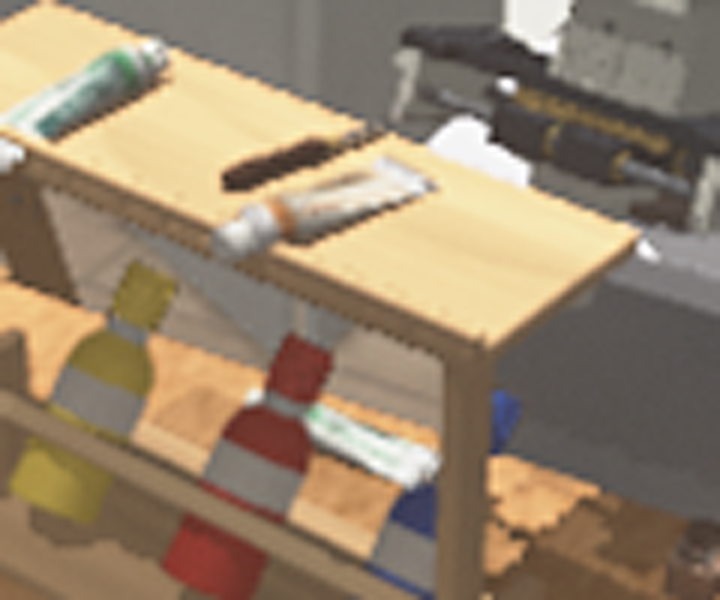

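Call:
{"name": "send_rows", "arguments": {
  "deltas": [
    [[0,0.0058,0.005],0],
    [[0.005,0.0058,0.02],0],
    [[0.01,0.0058,0.034],0],
    [[0.0139,0.0058,0.046],0],
    [[0.0155,0.0058,0.051],0]
  ]
}}

```text
clock: 19.9
tool_pos: [0.4721, 0.1016, 0.2023]
orientation: [-178.7, -21.7, -9.5]
force: [-0.5, -0.0, 0.5]
opening: 0.0005
gripper_force: 0.0
```

```bash
python3 tg.py | head -4
```

```text
19.9 [ 41.1  -2.2 -56.7  39.  -25.5   5.7] [0.4721 0.1016 0.2023] [-0.5 -0.   0.5] 0.0005046415836549541 tilt 21.69
B app [0.4469 0.1112 0.2368] shares [-0.0148 -0.0079 -0.0521] clr 26.5 [[48, -7, -54, 32, -34, 8]]
B p0 [0.473  0.1076 0.2054] shares [ 0.0014 -0.0077 -0.0034] clr 13.6 [[42, -2, -56, 38, -26, 6]]
B p1 [0.4883 0.1054 0.187 ] shares [ 0.0108 -0.0075  0.025 ] clr 6.1 [[38, 1, -57, 44, -22, 3]]
```

Call:
{"name": "send_rows", "arguments": {
  "deltas": [
    [[0.001,-0.0055,0.003],0],
    [[0.003,-0.0055,0.01],0],
    [[0.006,-0.0055,0.016],0],
    [[0.0085,-0.0055,0.022],0],
    [[0.0105,-0.0055,0.026],0]
  ]
}}

```text
clock: 20.32
tool_pos: [0.4883, 0.1049, 0.1861]
orientation: [-178.7, -21.6, -9.4]
force: [-22.0, 4.1, 18.7]
opening: 0.0002
gripper_force: 14.6
```

```bash
python3 tg.py | head -4
```

```text
20.3167 [ 37.9   0.8 -57.4  44.3 -21.5   2.8] [0.4883 0.1049 0.1861] [-22.    4.1  18.7] 0.00017391377669585465 tilt 21.68
B app [0.4469 0.1112 0.2368] shares [-0.0253 -0.0011 -0.0782] clr 26.5 [[48, -7, -54, 32, -34, 8]]
B p0 [0.473  0.1076 0.2054] shares [-0.0091 -0.0008 -0.0295] clr 13.6 [[42, -2, -56, 38, -26, 6]]
B p1 [0.4883 0.1054 0.187 ] shares [ 0.0003 -0.0007 -0.001 ] clr 6.0 [[38, 1, -57, 44, -22, 3]]
```

Call:
{"name": "send_rows", "arguments": {
  "deltas": [
    [[0,0,0.001],0],
    [[0.0003,0,0.002],0],
    [[0.0005,0,0.003],0],
    [[0.0005,0,0.003],0],
    [[0.0005,0,0.003],0]
  ]
}}

```text
clock: 20.73
tool_pos: [0.4887, 0.1048, 0.1856]
orientation: [-178.7, -21.8, -9.4]
force: [-38.9, 4.6, 34.5]
opening: 0.0003
gripper_force: 25.7
```

Run:
```python
from h import *
import pickle
o=ctrl.get_obs(); print(o["tool_pos"].round(4),o["force"].round(1),o["moment"].round(2),o["orientation"].round(1))
p=ctrl.snapshot("side"); t=ctrl.snapshot("top"); pickle.dump((p,t),open("p4.pkl","wb"))
s=cv2.resize(p["color"][190:260,270:340,::-1],(490,490),interpolation=cv2.INTER_CUBIC); u=cv2.resize(t["color"][180:240,200:260,::-1],(300,300),interpolation=cv2.INTER_CUBIC)
c=np.zeros((490,790,3),np.uint8); c[:,:490]=s; c[:300,490:]=u; cv2.imwrite("pics/c4.png",c)
```

```text
[0.4887 0.1048 0.1856] [-38.9   4.6  34.5] [0.96 9.75 0.  ] [-178.7  -21.8   -9.4]
```

View pics/c4.png

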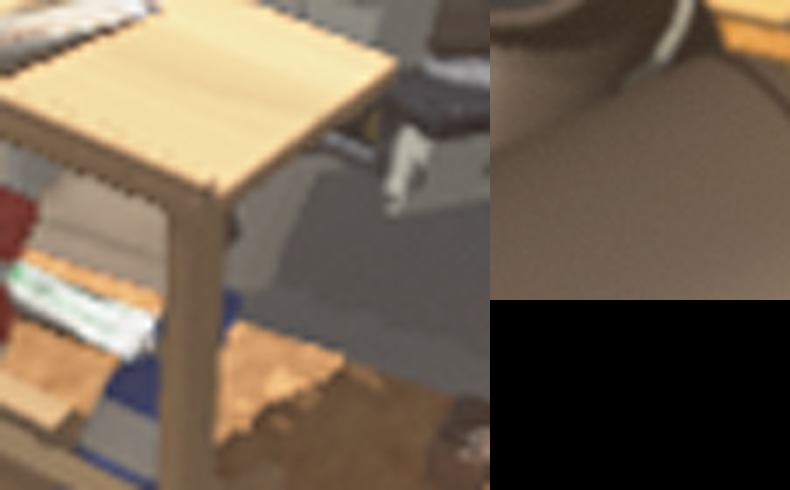

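Call:
{"name": "send_rows", "arguments": {
  "deltas": [
    [[-0.005,0,-0.016],0],
    [[-0.01,0,-0.032],0],
    [[-0.016,0,-0.05],0],
    [[-0.022,0,-0.068],0],
    [[-0.027,0,-0.082],0]
  ]
}}

```text
clock: 21.25
tool_pos: [0.4455, 0.1109, 0.2383]
orientation: [-178.7, -21.7, -9.4]
force: [-0.1, 0.3, 1.2]
opening: 0.0005
gripper_force: 0.0
```

Call:
{"name": "send_rows", "arguments": {
  "deltas": [
    [[0.0,0.048,0],0],
    [[0.0,0.096,0],0],
    [[0.0,0.144,0],0],
    [[0.0,0.192,0.005],0],
    [[0.0,0.24,0.01],0]
  ],
  "gripper": 0.6
}}

```text
clock: 21.67
tool_pos: [0.4182, -0.0806, 0.2267]
orientation: [-178.7, -21.8, -9.4]
force: [1.5, 0.4, -0.1]
opening: 0.0284
gripper_force: 0.0
```

```bash
python3 tg.py
python3 - <<'E'
from h import *
p=ctrl.snapshot("top"); s=ctrl.snapshot("side")
hsv=cv2.cvtColor(p["color"],cv2.COLOR_RGB2HSV)
def bl(pic,x0,y0,x1,y1,vm):
    h=cv2.cvtColor(pic["color"],cv2.COLOR_RGB2HSV)[y0:y1,x0:x1]; m=(abs(h[...,0].astype(int)-114)<10)&(h[...,1]>130)&(h[...,2]>vm)
    yy,xx=np.nonzero(m); return len(xx),(xx.mean()+x0).round(1),(yy.mean()+y0).round(1),(xx.min()+x0,xx.max()+x0,yy.min()+y0,yy.max()+y0)
print("top",bl(p,225,185,262,225,150))
import pickle; p0=pickle.load(open("top.pkl","rb")); print("top before",bl(p0,225,185,262,225,150))
sn,c=np.sin(np.radians(40)),np.cos(np.radians(40)); A=np.array([-.6365,.0893,.766]); b=np.array([.5208,.1015,.129])
for v in(0,.005,.01,.0175,.022): print(v,proj(p,b+A*v).round(1),proj(s,b+A*v).round(1))
save(p,"t5.png",(200,160,340,260),5.5)
E
```

```text
21.6667 [ 22.3 -12.5 -56.2  21.6 -28.5  41.2] [ 0.4182 -0.0806  0.2267] [ 1.5  0.4 -0.1] 0.028390705611285882 tilt 21.85
B app [0.4468 0.1112 0.2367] shares [ 0.0011 -0.2425 -0.0076] clr 26.6 [[48, -7, -54, 32, -34, 8]]
B p0 [0.4728 0.1075 0.2053] shares [ 0.0171 -0.2422  0.0411] clr 13.8 [[42, -2, -56, 39, -26, 5]]
B p1 [0.4881 0.1054 0.1869] shares [ 0.0265 -0.242   0.0696] clr 6.4 [[38, 1, -58, 45, -21, 2]]
Y app [ 0.4259 -0.0978  0.2199] shares [0.0089 0.02   0.0123] clr 25.1 [[18, -10, -55, 20, -26, 46]]
Y g0 [ 0.4686 -0.1038  0.1686] shares [0.035  0.0205 0.0918] clr 4.2 []
Y g1 [ 0.4526 -0.1016  0.1877] shares [0.0253 0.0203 0.0621] clr 12.0 [[15, -4, -57, 25, -18, 43]]
axis step 10mm shares [0.0039 0.0001 0.0119]
top (4, np.float64(239.0), np.float64(204.5), (np.int64(239), np.int64(239), np.int64(203), np.int64(206)))
top before (10, np.float64(241.9), np.float64(202.9), (np.int64(240), np.int64(244), np.int64(201), np.int64(206)))
0 [[242.2 204.7]] [[299.7 230.1]]
0.005 [[241.8 204.8]] [[300.4 228.5]]
0.01 [[241.4 205. ]] [[301.1 226.9]]
0.0175 [[240.7 205.2]] [[302.2 224.6]]
0.022 [[240.4 205.4]] [[302.8 223.1]]
```

View pics/t5.png

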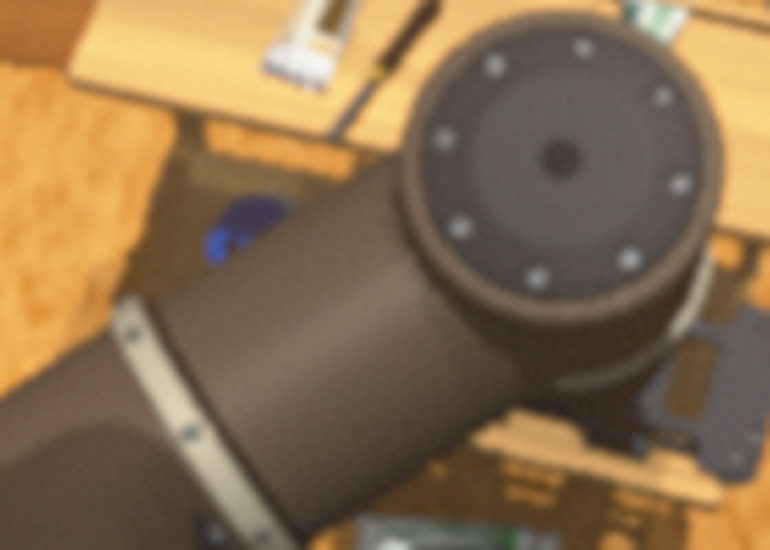

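```bash
sed -i 's/("Y","app",.06,.052),("Y","g0",-.007,.052),("Y","g1",.018,.052)/("Y","app",.045,.060),("Y","gm",.015,.060),("Y","g0",-.004,.060),("Y","g1",.022,.060)/; s/^off=.*/off=.006/' tg.py; python3 tg.py | grep -v ^B
```

```text
21.7667 [ 21.8 -12.3 -56.2  21.5 -28.6  41.2] [ 0.4168 -0.0841  0.2253] [-0.3  0.4  0.4] 0.03630461406907357 tilt 21.63
Y app [ 0.4355 -0.099   0.217 ] shares [0.0206 0.0148 0.0189] clr 17.1 [[18, -9, -55, 20, -26, 46]]
Y gm [ 0.4546 -0.1017  0.1941] shares [0.0324 0.0147 0.0545] clr 7.7 [[15, -4, -56, 24, -20, 44]]
Y g0 [ 0.4667 -0.1034  0.1795] shares [0.0399 0.0147 0.077 ] clr 1.7 [[14, -1, -57, 27, -16, 42]]
Y g1 [ 0.4501 -0.1011  0.1994] shares [0.0296 0.0147 0.0462] clr 9.9 [[16, -5, -55, 23, -21, 45]]
axis step 10mm shares [ 0.0039 -0.      0.0119]
```

Call:
{"name": "send_rows", "arguments": {
  "deltas": [
    [[0.005,0.007,0.0],0],
    [[0.012,0.0148,0.008],0],
    [[0.0206,0.0148,0.0189],0],
    [[0.0206,0.0148,0.0189],0],
    [[0.0206,0.0148,0.0189],0]
  ]
}}

```text
clock: 22.18
tool_pos: [0.4376, -0.0942, 0.2176]
orientation: [-178.8, -21.6, -9.5]
force: [-0.3, -0.2, 0.0]
opening: 0.0524
gripper_force: 0.0
```

```bash
python3 tg.py | grep -v ^B
```

```text
22.1833 [ 18.4  -8.7 -54.5  20.6 -25.8  45.2] [ 0.4376 -0.0942  0.2176] [-0.3 -0.2  0. ] 0.05238933954164843 tilt 21.63
Y app [ 0.4355 -0.0992  0.217 ] shares [-0.0018  0.0066 -0.0001] clr 17.1 [[18, -9, -54, 20, -26, 46]]
Y gm [ 0.4546 -0.1019  0.1941] shares [0.0101 0.0067 0.0355] clr 7.7 [[15, -4, -56, 23, -20, 45]]
Y g0 [ 0.4667 -0.1036  0.1795] shares [0.0176 0.0068 0.058 ] clr 1.7 [[14, -1, -56, 27, -16, 43]]
Y g1 [ 0.4501 -0.1012  0.1994] shares [0.0073 0.0067 0.0272] clr 9.9 [[16, -5, -55, 22, -21, 45]]
axis step 10mm shares [0.0039 0.     0.0119]
```

Call:
{"name": "send_rows", "arguments": {
  "deltas": [
    [[0.0,0.0067,0.0],0],
    [[0.005,0.0067,0.018],0],
    [[0.0101,0.0067,0.0355],0],
    [[0.013,0.0067,0.045],0],
    [[0.015,0.0067,0.05],0]
  ]
}}

```text
clock: 22.6
tool_pos: [0.4623, -0.1028, 0.1844]
orientation: [-178.8, -21.6, -9.4]
force: [0.6, -0.0, -0.3]
opening: 0.053
gripper_force: 0.0
```

```bash
python3 tg.py | grep -v ^B
python3 - <<'E'
from h import *
t=ctrl.snapshot("side"); save(t,"c6.png",(220,170,320,245),8)
E
```

```text
22.6 [ 14.3  -2.5 -56.1  25.2 -17.5  43.7] [ 0.4623 -0.1028  0.1844] [ 0.6 -0.  -0.3] 0.05297205782840739 tilt 21.63
Y app [ 0.4355 -0.0992  0.217 ] shares [-0.0164  0.     -0.0504] clr 17.1 [[18, -9, -54, 20, -26, 47]]
Y gm [ 0.4546 -0.1019  0.1941] shares [-0.0046  0.0002 -0.0148] clr 7.7 [[15, -4, -56, 23, -20, 45]]
Y g0 [ 0.4667 -0.1036  0.1795] shares [0.0029 0.0003 0.0077] clr 1.7 [[14, -1, -56, 26, -16, 43]]
Y g1 [ 0.4501 -0.1013  0.1994] shares [-0.0073  0.0001 -0.0231] clr 9.9 [[16, -5, -55, 22, -21, 46]]
axis step 10mm shares [0.0039 0.0001 0.0119]
```

View pics/c6.png

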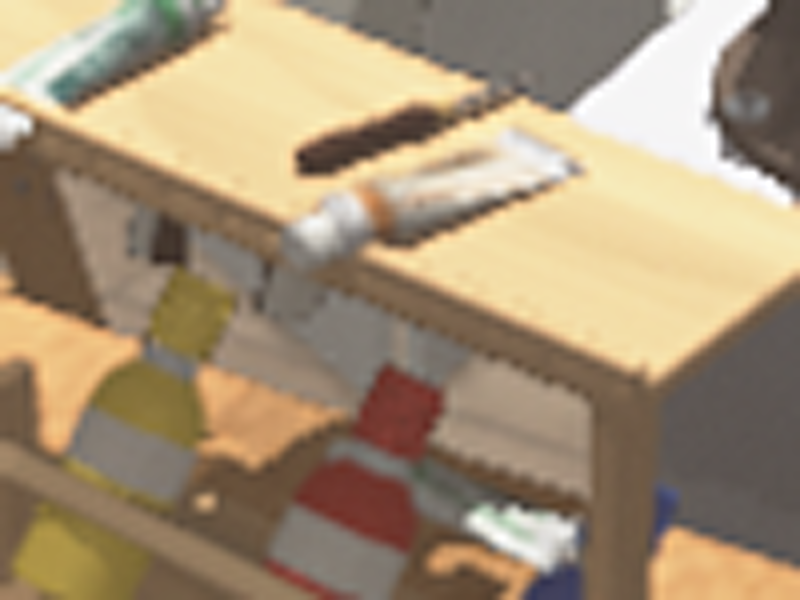

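Call:
{"name": "send_rows", "arguments": {
  "deltas": [
    [[0.001,0,0.003],0],
    [[0.002,0,0.006],0],
    [[0.003,0,0.009],0],
    [[0.003,0,0.009],0],
    [[0.003,0,0.009],0]
  ]
}}

```text
clock: 23.07
tool_pos: [0.4672, -0.1035, 0.1793]
orientation: [-178.8, -21.7, -9.4]
force: [-0.0, -0.0, 0.3]
opening: 0.0529
gripper_force: 0.0
```

Call:
{"name": "send_rows", "arguments": {
  "deltas": [
    [[0,0,0],0],
    [[0,0,0],0],
    [[0,0,0],0],
    [[0,0,0],0],
    [[0,0,0],0]
  ],
  "gripper": 0
}}

```text
clock: 23.48
tool_pos: [0.4671, -0.1037, 0.1793]
orientation: [-178.8, -21.6, -9.5]
force: [2.4, -5.6, 0.0]
opening: 0.0265
gripper_force: 30.0
```

Call:
{"name": "send_rows", "arguments": {
  "deltas": [
    [[-0.001,0,-0.003],0],
    [[-0.002,0,-0.006],0],
    [[-0.003,0,-0.009],0],
    [[-0.0035,0,-0.0107],0],
    [[-0.004,0,-0.012],0]
  ]
}}

```text
clock: 23.9
tool_pos: [0.4608, -0.1029, 0.187]
orientation: [-178.8, -21.6, -9.5]
force: [4.3, -5.3, -2.1]
opening: 0.0266
gripper_force: 30.0
```

Call:
{"name": "send_rows", "arguments": {
  "deltas": [
    [[-0.001,0,-0.003],0],
    [[-0.002,0,-0.006],0],
    [[-0.003,0,-0.009],0],
    [[-0.004,0,-0.012],0],
    [[-0.0045,0,-0.0135],0]
  ]
}}

```text
clock: 24.32
tool_pos: [0.4536, -0.1017, 0.1955]
orientation: [-178.8, -21.6, -9.5]
force: [26.9, -13.7, -29.4]
opening: 0.0265
gripper_force: 29.9
```

Run:
```python
from h import *
import pickle
o=ctrl.get_obs(); print(o["tool_pos"].round(4),o["force"].round(1),o["opening"])
s=ctrl.snapshot("side"); s0=pickle.load(open("side2.pkl","rb")); A=np.array([-.6365,.0893,.766]); b=np.array([.4916,-.1065,.129])
for pic in(s0,s):
    h=cv2.cvtColor(pic["color"],cv2.COLOR_RGB2HSV)[195:225,235:262]; m=(abs(h[...,0].astype(int)-27)<5)&(h[...,1]>150)&(h[...,2]>90)
    print("\n".join("".join("#" if v else "." for v in r) for r in m))
for v in(0,.0,.01,.022): print(v,proj(s,[b+A*v,b+A*(v-.03)]).round(1).tolist())
```

```text
[ 0.4536 -0.1017  0.1955] [ 26.9 -13.7 -29.4] 0.026459091091033077
...........................
...........................
...........................
...........................
...........................
...........................
...........................
...........................
...........................
...........................
...........................
...........................
...........................
...........................
...........................
...........................
....#......................
...........................
...........................
...........................
...........................
...........................
...........................
...........................
...........................
...........................
...........................
...........................
...........................
...........................
...........................
...........................
...........................
...........................
...........................
........####...............
...........###.............
...........................
...........................
...........................
...........................
...........................
...........................
...........................
...........................
...........................
...........................
...........................
...........................
...........................
...........................
...........................
...........................
...........................
...........................
...........................
...........................
...........................
...........................
...........................
0 [[245.2, 205.1], [241.3, 213.9]]
0.0 [[245.2, 205.1], [241.3, 213.9]]
0.01 [[246.5, 202.2], [242.6, 211.0]]
0.022 [[248.1, 198.7], [244.2, 207.5]]
```

Call:
{"name": "send_rows", "arguments": {
  "deltas": [
    [[0,0,0],0],
    [[0,0,0],0],
    [[0,0,0],0],
    [[0,0,0],0],
    [[0,0,0],0]
  ],
  "gripper": 0.6
}}

```text
clock: 24.78
tool_pos: [0.4535, -0.1015, 0.1957]
orientation: [-178.8, -21.7, -9.4]
force: [-0.1, -0.2, 0.1]
opening: 0.0512
gripper_force: 0.0
```

Call:
{"name": "send_rows", "arguments": {
  "deltas": [
    [[-0.005,0,-0.015],0],
    [[-0.01,0,-0.03],0],
    [[-0.017,0,-0.05],0],
    [[-0.023,0,-0.07],0],
    [[-0.023,0,-0.07],0]
  ]
}}

```text
clock: 25.2
tool_pos: [0.4158, -0.0963, 0.2432]
orientation: [-178.6, -21.8, -9.5]
force: [0.6, 0.3, 0.2]
opening: 0.0527
gripper_force: 0.0
```

Call:
{"name": "send_rows", "arguments": {
  "deltas": [
    [[-0.02,0,-0.03],0],
    [[-0.04,0,-0.06],0],
    [[-0.04,0,-0.1],0],
    [[-0.04,0,-0.14],0],
    [[-0.04,0,-0.14],0]
  ]
}}

```text
clock: 25.62
tool_pos: [0.3462, -0.0867, 0.3389]
orientation: [-178.5, -22.1, -9.4]
force: [1.4, 0.6, 1.7]
opening: 0.0522
gripper_force: 0.0
```

Run:
```python
from h import *
import pickle
o=ctrl.get_obs(); print(o["clock"],o["tool_pos"].round(3),o["force"].round(1),o["opening"],o["joint_pos"].round(1))
s=ctrl.snapshot("side"); t=ctrl.snapshot("top"); s0=pickle.load(open("side2.pkl","rb")); t0=pickle.load(open("top.pkl","rb"))
# dump hue rows along the bottle axis line in side view (yellow, red): saturation/hue profile
def prof(pic,b):
    A=np.array([-.6365,.0893,.766]); out=[]
    for v in np.arange(-.05,.034,.006):
        u=proj(pic,np.array(b)+A*v+np.array([.009,-.001,.0076]))[0]; c=pic["color"][int(round(u[1])),int(round(u[0]))]; out.append((round(v*1000),c.tolist()))
    return out
for n,b in(("Y",[.4916,-.1065,.129]),("R",[.506,-.0025,.129]),("B",[.5208,.1015,.129])):
    print(n,"before",prof(s0,b)); print(n,"after ",prof(s,b))
d=np.abs(s["color"].astype(int)-s0["color"]).max(2)>40; ys,xs=np.nonzero(d[160:330,120:420]); print("changed px",len(xs))
for nm in("green_tube","masking_tape","eraser","wood_letter"):
    print(nm,[(round(b["conf"],2),(np.array(b["xy"])*[560,420]).round(1).tolist()) for b in ctrl.boxes_of(t,nm)[:2]],[(round(b["conf"],2),(np.array(b["xy"])*[560,420]).round(1).tolist()) for b in ctrl.boxes_of(s,nm)[:1]])
```

```text
25.6167 [ 0.346 -0.087  0.339] [1.4 0.6 1.7] 0.052246860526157554 [ 31.6 -30.2 -47.9  16.  -55.3  42. ]
Y before [(-50, [130, 110, 56]), (-44, [125, 107, 56]), (-38, [126, 108, 55]), (-32, [114, 111, 110]), (-26, [132, 114, 59]), (-20, [131, 111, 59]), (-14, [131, 112, 59]), (-8, [136, 116, 60]), (-2, [127, 108, 56]), (4, [150, 134, 118]), (10, [130, 119, 107]), (16, [127, 122, 115]), (22, [123, 99, 74]), (28, [112, 91, 71])]
Y after  [(-50, [133, 113, 59]), (-44, [128, 109, 57]), (-38, [127, 108, 55]), (-32, [116, 113, 111]), (-26, [108, 104, 101]), (-20, [108, 104, 100]), (-14, [142, 127, 113]), (-8, [112, 105, 95]), (-2, [137, 116, 60]), (4, [131, 112, 59]), (10, [174, 150, 73]), (16, [201, 173, 80]), (22, [120, 97, 77]), (28, [115, 93, 72])]
R before [(-50, [112, 54, 44]), (-44, [109, 54, 47]), (-38, [107, 62, 54]), (-32, [113, 110, 105]), (-26, [111, 54, 45]), (-20, [115, 56, 46]), (-14, [115, 56, 48]), (-8, [110, 57, 48]), (-2, [113, 54, 46]), (4, [141, 132, 117]), (10, [127, 124, 117]), (16, [114, 105, 98]), (22, [114, 92, 71]), (28, [121, 99, 76])]
R after  [(-50, [114, 55, 4
[... 446 characters left out ...]
, 69]), (-8, [105, 86, 67]), (-2, [105, 86, 67]), (4, [107, 87, 68]), (10, [105, 86, 67]), (16, [105, 86, 67]), (22, [104, 86, 67]), (28, [100, 86, 73])]
B after  [(-50, [62, 63, 94]), (-44, [80, 74, 88]), (-38, [109, 91, 74]), (-32, [118, 99, 77]), (-26, [119, 96, 72]), (-20, [119, 97, 74]), (-14, [114, 93, 72]), (-8, [108, 88, 68]), (-2, [107, 86, 67]), (4, [108, 88, 68]), (10, [109, 88, 69]), (16, [109, 88, 69]), (22, [106, 88, 70]), (28, [104, 90, 77])]
changed px 1894
green_tube [(0.75, [286.6, 257.9])] [(0.69, [281.3, 238.2])]
masking_tape [(0.69, [406.8, 211.2]), (0.59, [251.5, 165.6])] [(0.79, [141.7, 226.3])]
eraser [(0.61, [162.6, 206.3])] [(0.54, [387.7, 312.5])]
wood_letter [] []
```

```bash
python3 -c "
from h import *
print(ctrl.close_job())"
```

```text
the job is handed in; nothing more can be done
None
```

The caps are done, but the run probably fails the force rule: during the first approach the gripper struck something, most likely the shelf edge, and the wrist read about 250 N against the 120 N limit. The blue cap was pressed down until it hit a hard stop; that is judged from force and position, as a post and the arm hid it from the cameras. The yellow cap was then pulled about 21 mm to its stop, with the white spout now showing. Red is unchanged, the gripper has let go and backed away, and the job was handed in at about 26 s. The green tube, tape and eraser showed no sign of being moved, but the wood letter was not re-checked.

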